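# Wedge the battery pack into the model car's dovetail way

## Robot

A 6-joint arm with a two-finger parallel gripper is mounted at the origin on the work surface. World frame = base frame: x ahead of the robot, y to its left, z up, the work surface at z = 0. Lengths are in mm, angles in rad, forces in N, time in s.
With the tool pointing down it reaches from about 350 to 975 mm from the base axis. Payload 17.4 kg.
Tool frame: the origin (TCP) lies on the centre line of the jaws, within the pads' length; the fingertips stand 19 mm ahead of it and the grasp point (between the pads) is the TCP; z points along the fingers, y is the direction in which the jaws open and shut (so a half turn about z gives the same grasp; the last joint's range is limited). The gripper opens to 85 mm and grips with 20 to 120 N. Pads are 22 mm wide; open, the fingers measure 114 mm over their backs; the gripper's body (76 mm by 85 mm) begins 54 mm behind the grasp point. The pads swing forward as they close: fully open they stand 13 mm farther back than shut.
Start: joints at [1.065, 0.116, 1.442, -0, 1.584, -0.038], TCP at [304.382, 602.482, 218.403] pointing down, gripper open.
Joint ranges: [-2.83, 2.83], [-0.83, 2.19], [0.07, 2.5], [-1.14, 4.28], [0.01, 3], [-2.97, 2.97]. Speed limits (rad/s): [1.89, 1.89, 2.22, 3.14, 3.14, 3.14].

## Interface

Orientations are given as a unit quaternion [x, y, z, w].
In Python, from bench import bot gives the robot as it stands.
- The arm moves only by the tool drive_tool, never from a script. Its argument "series" is a list of rows, each a list of 2 entries, a list of its own where there are three numbers: the shift along the tool's x, y, z in mm, then the turn, a rotation vector about the tool's x, y, z in degrees. A call has 1 to 5 rows; each row is the pose to reach, as a shift and turn from the pose commanded when the call began, along the tool's axes at that moment; what a row does not reach only later rows make up. A row lasts 1/12 s, in which the tool goes at most 41.7 mm and 7.16 degrees, less where a joint would pass 70% of its speed; a pose out of reach is approached as far as the arm can. A call with a gripper value outside its range is refused whole. "gripper" is the finger opening in mm, from 0 to 85.4, set as the call begins (left out, the last holds). The fingers move at their own pace and stop on an object; "grip_force" is the grip in N (left out, the last holds). Time passes only in rows, so rows that repeat a pose let the fingers close. It gives the time, the measured TCP pose, the force and the opening at its end, in the units of the state.
- bot.state(): the state, without advancing time (a new reading comes with each control period).
- bot.read_camera(name): name is "scene" or "top" or "wrist"; returns the picture (480x640x3 uint8, red, green, blue); there is no depth.
- bot.get_calibration(name): a dict with "camera_matrix" (3x3 intrinsics, pixels), "rvec" (rotation vector, rad) and "tvec" (3), from world to camera coordinates, as OpenCV has them; the wrist camera has in their place "hand_eye" (4x4, takes a point from camera to tool coordinates, whose origin is the TCP and whose axes are the flange's). Camera axes: x right, y down, z forward; pixel columns grow to the right and rows downward; lengths in mm; the calibration is good to about 2 mm. The wrist camera is an equidistant fisheye: a pixel r from the principal point sees the ray r / f radians off the axis. A picture is of the moment at which its call begins: read the wrist's pose just before it. get_calibration takes no time and is no camera call.
- bot.sign_off(): hands the job in, once; it reports no verdict.
The state is a dict: "clock": time; "qpos": joint angles; "dq": joint speeds; "joint_efforts": joint torques, N m; "tcp_pos": TCP position; "tcp_rot": TCP orientation; "ft_force": force on the tool from outside, world axes, zero at the start; "wrist_torque": the same for the moment, N m; "grip_width": opening from 0.0 (shut) to 1.0 (fully open).
Only numpy, scipy, OpenCV 4.12 (cv2) and the standard library are available. Lean on these libraries where they do the work, as an engineer would, in place of code of your own. Each camera call takes 0.05 s, during which the arm holds its last target.

## Task

Fit the battery pack to the model car: set its dovetail foot on the car's deck, narrow end towards the way, and slide it along between the two guide strips until it wedges tight, pushing firmly (a steady 20 N or so) so that it stays gripped when you let go, but never forcing it (keep the push under 25 N). Then let go, and leave the lamp, the gear wheel and the switch block where they are.

Things in the scene. Friction and masses are not known exactly. Their poses are not given: they have to be found in the camera images.
- pack_mid (a point): Centre of the loose white battery pack (two round cells in a cradle on a dovetail foot, standing on the table), 24 mm above its underside; 48.5 mm high in all, 0.1 to 0.2 kg. Cradle 66 long (x) x 34 wide (y), its upright sides and ends plain from 14 to 48.5 mm above the underside: grip it across the 34 mm. x points to the foot's narrow end, z up
- pack_rear (a point): Middle of the cradle's flat rear end (the -x end, over the foot's wide end), 24 mm above the underside, a place to push; axes as pack_mid. The foot below: 60 long, 13 high, flanks undercut 15 degrees (wider at the bottom) and tapered 5 degrees a side: 45 mm wide at the bottom of its rear end, 35 mm at its front end, which goes first into the way
- car: Model car, fixed to the table: grey level deck 210 long (x) x 130 wide (y) on four black wheels. Origin at table height under the deck's centre; deck top 55 mm above it. x runs along the way from its wide mouth to its narrow end, z up. Before the mouth the deck (x = -105 to -10 mm) is bare, a landing place for the pack. The way has no end stop: wedging alone holds the pack
- way_mouth (a point): Middle of the way's wide mouth at deck height, x = -10 mm on the car; axes as the car's. The two strips run from here 90 mm along x; each is about 10 thick and stands 11.5 mm above the deck, tapered and undercut like the foot. The foot's front end has about 6 mm play each side in the mouth
- guide: The +y aluminium strip of the way, part of the car. Its origin is on the car's centre line at deck height, above the car's origin, not on the strip; axes as the car's. With both strips as drawn the pack wedges with its centre at x = 35 mm, y = 0 on the car. After release each strip must still press on the foot (over 2 N); 20 N on a strip breaks it, which a push of 25 N does not yet reach
- gib: The -y strip, screwed down up to 1.5 mm nearer or farther across the way than drawn, so the pack's centre wedges anywhere from x = 26 to 44 mm, up to 0.8 mm off the centre line; the feel of the push tells when it is tight. Origin as guide's, shifted in y with the strip; axes as the car's. A steady 20 N push along the way on the pack's rear grips it well
- lamp: Bystander: white block 50 x 50 x 20 mm with a small round lamp on top, 47 mm high in all; origin under its centre. Leave alone
- gear: Bystander: grey toothed wheel, 62 mm across, 18 mm high, lying flat; origin under its centre. Leave alone
- switchbox: Bystander: grey block 60 x 34 x 24 mm with a small slide switch on top; origin under its centre. Leave alone
There are look-alikes about, which are no part of the job. Leave any red look-alike of the part that bears pack_mid alone.

How it is judged (in metres and radians):
On the way, in this order (a step that is already met when the one before it is completed fails the run):
1. the pack's foot stands in the mouth of the way, upright, narrow end first (z of pack_mid in the frame of car between 0.0745 and 0.0825 m and y of pack_mid in the frame of car between -0.008 and 0.008 m and angle between pack_mid's own z axis and vertical below 0.06 rad and x of pack_mid in the frame of car between -0.032 and 0.02 m and angle between the x axis of pack_mid and the x axis of car, either way round below 0.15 rad), for 0.1 s.
2. the pack is slid home and both strips press on its foot with more than 2 N (z of pack_mid in the frame of car between 0.0745 and 0.0825 m and y of pack_mid in the frame of car between -0.008 and 0.008 m and angle between pack_mid's own z axis and vertical below 0.06 rad and x of pack_mid in the frame of car between 0.02 and 0.052 m and angle between the x axis of pack_mid and the x axis of car, either way round below 0.05 rad and contact force between pack and guide above 2 N and contact force between pack and gib above 2 N), for 0.1 s.
At the end, for the whole second after the job is handed in: the pack stands in the way, upright within 0.06 rad, in line with the car within 0.05 rad, its underside within about 4 mm of the deck, its centre 20 to 52 mm along the car's x and within 8 mm of the centre line, wedged so that each strip presses on it with more than 2 N, and at rest, released (all of step 2 and linear speed of pack below 0.01 m/s); the robot touches nothing.
It fails at once if a strip or the foot is overloaded (more than 20 N on a strip) (contact force between pack and guide above 20 N or contact force between pack and gib above 20 N).
It fails at once if a bystander is moved by more than 20 mm (distance of any of lamp, gear, switchbox from where it was at the start of the episode above 0.02 m).
It also fails if it takes over 70 s, if anything falls off the work surface, if the arm or the gripper's body presses on something with over 40 N, if the wrist force passes 120 N, or if a joint passes its speed limit or range.

## Working session

There is one attempt and no reset: what is moved stays moved. The work goes in short steps, Python scripts to look and compute and a tool call to move; the robot and the scene stay as the last step left them, time stands still between calls to the robot, and variables do not carry over. Pictures are saved under pics/ and viewed, and the job is handed in when it is done.

Besides the shell and the picture viewer there is one more tool, called after ">>>" by a JSON object that holds its "api" and its "payload", one argument or row to a line. drive_tool: Moves the arm, as the interface text tells. Its arguments: {"type":"object","properties":{"series":{"type":"array","items":{"type":"array"}},"gripper":{"type":"number"},"grip_force":{"type":"number"}},"required":["series"]}

```bash
ls; mkdir -p pics
python3 - <<'E'
from bench import bot
import cv2
print(bot.state())
for n in("scene","top","wrist"):
    im=bot.read_camera(n); cv2.imwrite(f"pics/{n}0.png",im[:,:,::-1]); c=bot.get_calibration(n)
    print(n,c)
E
```

```text
pics
{'clock': 0.0, 'qpos': array([ 1.06519594e+00,  1.16527360e-01,  1.44230096e+00, -2.88231212e-05,
        1.58399913e+00, -3.78315348e-02]), 'dq': array([-0.00046662,  0.00040653, -0.0021802 , -0.00153679, -0.0003375 ,
        0.00016576]), 'joint_efforts': array([ 1.54236230e-03, -7.31990576e+01, -6.32489347e+01,  1.24615340e-04,
        6.35040575e-03,  2.44435363e-06]), 'tcp_pos': array([304.28494674, 602.28269507, 217.61211911]), 'tcp_rot': array([ 2.31758062e-01,  9.72773262e-01, -5.98616463e-04, -1.51819137e-04]), 'ft_force': array([ 0.3212448 , -0.03413504,  0.52192625]), 'wrist_torque': array([ 0.00287541, -0.02976374,  0.02604825]), 'grip_width': 1.002443546588004}
scene {'camera_matrix': array([[602.50661797,   0.        , 320.05795093],
       [  0.        , 602.50661797, 238.37655325],
       [  0.        ,   0.        ,   1.        ]]), 'rvec': array([ 1.45544504,  1.79965889, -1.00586331]), 'tvec': array([ 203.67164928, -196.49796992, 1510.7790131 ])}
top {'camera_matrix': array([[573.54543541,   0.        , 312.64773451],
       [  0.        , 573.54543541, 231.13808195],
       [  0.        ,   0.        ,   1.        ]]), 'rvec': array([ 2.14853231, -2.15024629,  0.1226998 ]), 'tvec': array([-108.72156967,  522.72416065,  956.20377216])}
wrist {'camera_matrix': array([[371.64829954,   0.        , 322.64188915],
       [  0.        , 371.64829954, 242.91609606],
       [  0.        ,   0.        ,   1.        ]]), 'hand_eye': array([[-5.64466197e-04, -9.45617956e-01, -3.25278900e-01,
         8.35967284e+01],
       [ 9.99999810e-01, -4.52691517e-04, -4.19310515e-04,
         8.92549427e-01],
       [ 2.49256553e-04, -3.25279075e-01,  9.45618032e-01,
        -1.54525303e+02],
       [ 0.00000000e+00,  0.00000000e+00,  0.00000000e+00,
         1.00000000e+00]])}
```

View pics/scene0.png

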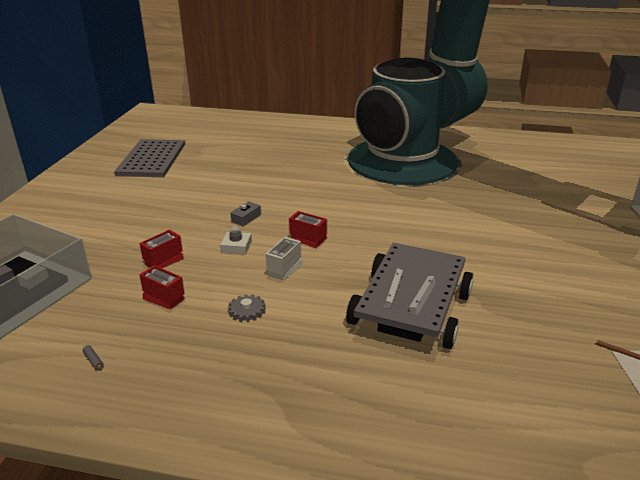

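View pics/top0.png

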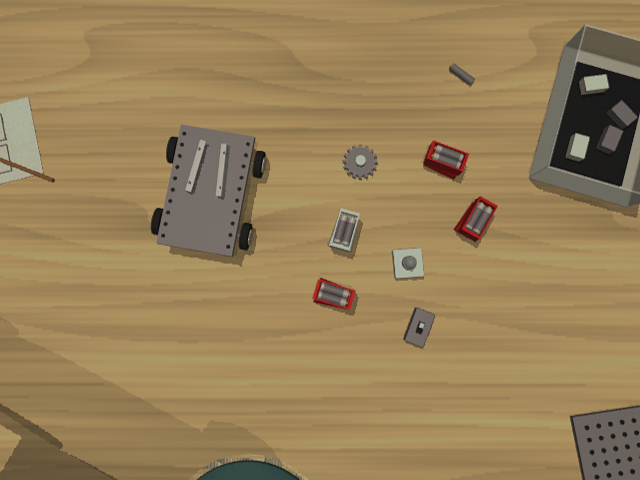

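View pics/wrist0.png

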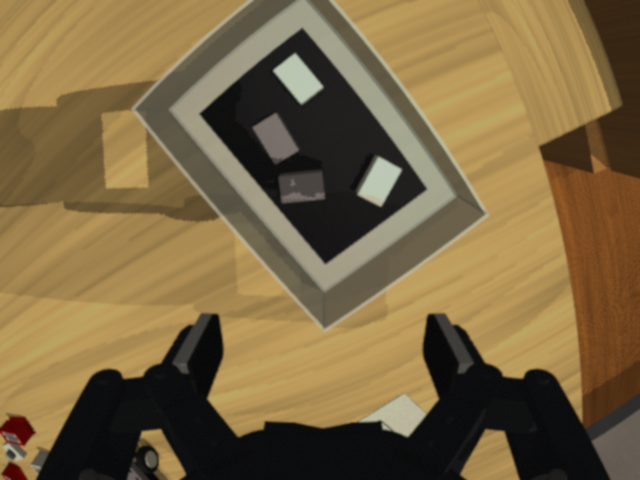

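Run:
```python
import cv2,numpy as np
im=cv2.imread("pics/top0.png")
a=cv2.resize(im[200:260,315:375],(480,480),interpolation=cv2.INTER_CUBIC)
s=cv2.imread("pics/scene0.png")
b=cv2.resize(s[230:285,255:310],(320,320),interpolation=cv2.INTER_CUBIC)
c=np.zeros((480,800,3),np.uint8);c[:,:480]=a;c[:320,480:]=b
cv2.imwrite("pics/z1.png",c)
cv2.imwrite("pics/z2.png",cv2.resize(im[115:265,145:275],None,fx=4,fy=4,interpolation=cv2.INTER_CUBIC))
```

```text
(no output)
```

View pics/z1.png

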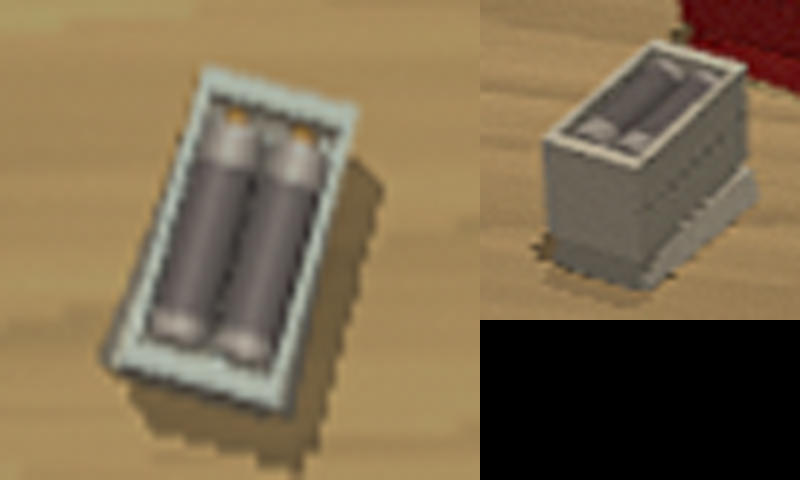

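View pics/z2.png

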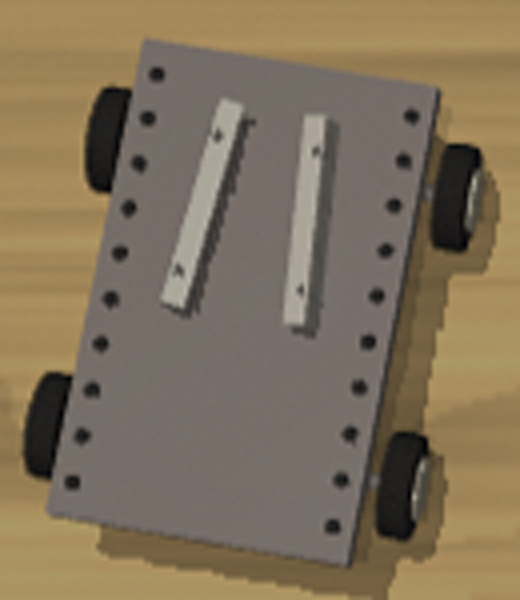

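```bash
cat > h.py <<'E'
import cv2,numpy as np
from scipy.spatial.transform import Rotation as R
from bench import bot
def cast(n,uv,z):
    c=bot.get_calibration(n);K=c["camera_matrix"];Rm=cv2.Rodrigues(np.array(c["rvec"]))[0];t=np.array(c["tvec"]).ravel()
    uv=np.atleast_2d(np.array(uv,float));d=np.c_[(uv[:,0]-K[0,2])/K[0,0],(uv[:,1]-K[1,2])/K[1,1],np.ones(len(uv))]@Rm
    o=-Rm.T@t
    return o+d*((z-o[2])/d[:,2])[:,None]
def proj(n,P):
    c=bot.get_calibration(n);return cv2.projectPoints(np.atleast_2d(np.array(P,float)),np.array(c["rvec"]),np.array(c["tvec"]),c["camera_matrix"],None)[0][:,0]
def wcast(uv,z,st):
    c=bot.get_calibration("wrist");K=c["camera_matrix"];H=c["hand_eye"]
    uv=np.atleast_2d(np.array(uv,float));x=(uv-K[:2,2])/K[0,0];r=np.hypot(x[:,0],x[:,1])
    d=np.c_[x*(np.sin(r)/np.maximum(r,1e-9))[:,None],np.cos(r)]
    Rt=R.from_quat(st["tcp_rot"]).as_matrix();o=Rt@H[:3,3]+st["tcp_pos"];d=d@(Rt@H[:3,:3]).T
    return o+d*((z-o[2])/d[:,2])[:,None]
def wproj(P,st):
    c=bot.get_calibration("wrist");K=c["camera_matrix"];H=c["hand_eye"]
    Rt=R.from_quat(st["tcp_rot"]).as_matrix();o=Rt@H[:3,3]+st["tcp_pos"]
    q=(np.atleast_2d(P)-o)@(Rt@H[:3,:3]);r=np.hypot(q[:,0],q[:,1]);th=np.arctan2(r,q[:,2])
    return K[:2,2]+q[:,:2]*(th/r*K[0,0])[:,None]
def quad(mask):
    cs,_=cv2.findContours(mask.astype(np.uint8),cv2.RETR_EXTERNAL,cv2.CHAIN_APPROX_NONE)
    c=max(cs,key=cv2.contourArea);return c
E
python3 - <<'E'
from h import *
# top zoom corner readings (pixel centre corrections for cv2.resize)
f=lambda p,s,o:[((a+.5)/s-.5+o[0],(b+.5)/s-.5+o[1]) for a,b in p]
pk=f([(203,68),(357,105),(290,412),(115,362)],8,(315,200))
cr=f([(143,38),(438,88),(350,566),(47,513)],4,(145,115))
for n,q,z in(("pack",pk,48.5),("car",cr,55)):
    P=cast("top",q,z)[:,:2];c=P.mean(0)
    fr=(P[0]+P[1])/2;re=(P[2]+P[3])/2;d=fr-re
    print(n,P.round(1).tolist(),"c",c.round(1),"yaw",np.degrees(np.arctan2(d[1],d[0])).round(2),"L",np.linalg.norm(d).round(1),"W",np.linalg.norm((P[0]+P[3]-P[1]-P[2])/2).round(1))
    # compare in scene
    print(proj("scene",np.c_[P,np.full(4,z)]).round(1).tolist())
E
```

```text
pack [[560.2, -155.8], [552.1, -188.5], [486.6, -173.7], [497.3, -136.9]] c [ 524.  -163.8] yaw -14.72 L 66.4 W 36.0
[[281.4, 258.1], [264.7, 253.5], [282.6, 235.3], [300.6, 240.5]]
car [[706.9, 119.6], [684.1, -8.6], [477.7, 25.7], [500.3, 154.1]] c [592.3  72.7] yaw -9.46 L 209.4 W 130.3
[[438.0, 330.9], [353.3, 309.8], [391.2, 241.6], [464.2, 256.5]]
```

```bash
cat >> h.py <<'E'
def plan(pos,yaw):
    """shift mm in tool axes and turn deg for tool x at world yaw (deg), tool down"""
    s=bot.state();Rt=R.from_quat(s["tcp_rot"]);c,sn=np.cos(np.radians(yaw)),np.sin(np.radians(yaw))
    T=R.from_matrix(np.array([[c,sn,0],[sn,-c,0],[0,0,-1]]))
    x=Rt.as_matrix()[:,0]
    print("clock",round(s["clock"],2),"tcp",s["tcp_pos"].round(1),"yaw",np.degrees(np.arctan2(x[1],x[0])).round(2),"F",s["ft_force"].round(1),"w",round(s["grip_width"]*85.4,1))
    print("shift",Rt.inv().apply(np.array(pos)-s["tcp_pos"]).round(1),"turn",np.degrees((Rt.inv()*T).as_rotvec()).round(2))
E
python3 - <<'E'
from h import *
plan((380,430,220),120)
E
```

```text
clock 0.15 tcp [304.3 602.3 217.9] yaw 153.2 F [-0.4 -0.2  0.9] w 85.6
shift [-145.3 -119.7   -2. ] turn [-5.00e-02  1.00e-02  3.32e+01]
```

>>> {"api": "drive_tool", "payload": {
  "series": [
    [[-29, -24, 0], [0, 0, 7]],
    [[-58, -48, 0], [0, 0, 14]],
    [[-87, -72, -1], [0, 0, 21]],
    [[-116, -96, -2], [0, 0, 28]],
    [[-145, -120, -2], [0, 0, 33]]
  ]
}}

```text
clock: 0.57
tcp_pos: [379.9, 428.4, 220.3]
tcp_rot: [0.501, 0.865, -0.0, 0.0]
ft_force: [0.9, -0.7, 0.2]
grip_width: 0.997
```

```bash
python3 -c "
from h import *
plan((450,270,220),86)"
```

```text
clock 0.57 tcp [379.9 428.4 220.3] yaw 119.84 F [ 0.9 -0.7  0.2] w 85.1
shift [-172.2  -18.     0.3] turn [-0.000e+00  1.000e-02  3.384e+01]
```

>>> {"api": "drive_tool", "payload": {
  "series": [
    [[-34, -4, 0], [0, 0, 7]],
    [[-69, -8, 0], [0, 0, 14]],
    [[-103, -11, 0], [0, 0, 21]],
    [[-137, -15, 0], [0, 0, 28]],
    [[-172, -18, 0], [0, 0, 34]]
  ]
}}

```text
clock: 0.98
tcp_pos: [450.8, 270.7, 220.4]
tcp_rot: [0.732, 0.681, 0.0, -0.0]
ft_force: [1.0, -0.3, -0.3]
grip_width: 1.001
```

```bash
python3 -c "
from h import *
plan((500,105,220),52)"
```

```text
clock 0.98 tcp [450.8 270.7 220.4] yaw 85.85 F [ 1.  -0.3 -0.3] w 85.5
shift [-161.7   61.1    0.3] turn [-0.   -0.   33.85]
```

>>> {"api": "drive_tool", "payload": {
  "series": [
    [[-32, 12, 0], [0, 0, 7]],
    [[-65, 24, 0], [0, 0, 14]],
    [[-97, 37, 0], [0, 0, 21]],
    [[-129, 49, 0], [0, 0, 28]],
    [[-162, 61, 0], [0, 0, 34]]
  ]
}}

```text
clock: 1.4
tcp_pos: [500.8, 104.9, 220.3]
tcp_rot: [0.899, 0.437, 0.0, -0.0]
ft_force: [0.5, -0.2, -0.4]
grip_width: 1.001
```

```bash
python3 -c "
from h import *
plan((520,-50,220),19)"
```

```text
clock 1.4 tcp [500.8 104.9 220.3] yaw 51.84 F [ 0.5 -0.2 -0.4] w 85.5
shift [-110.   110.8    0.3] turn [-0.   -0.   32.84]
```

>>> {"api": "drive_tool", "payload": {
  "series": [
    [[-22, 22, 0], [0, 0, 7]],
    [[-44, 44, 0], [0, 0, 14]],
    [[-66, 66, 0], [0, 0, 21]],
    [[-88, 88, 0], [0, 0, 28]],
    [[-110, 111, 0], [0, 0, 33]]
  ]
}}

```text
clock: 1.82
tcp_pos: [520.8, -49.9, 220.4]
tcp_rot: [0.987, 0.163, 0.0, -0.0]
ft_force: [0.4, 0.7, -0.5]
grip_width: 0.999
```

```bash
python3 -c "
from h import *
plan((524,-150,200),-14.7)"
```

```text
clock 1.82 tcp [520.8 -49.9 220.4] yaw 18.81 F [ 0.4  0.7 -0.5] w 85.3
shift [-29.3  95.8  20.4] turn [-0.   -0.   33.51]
```

>>> {"api": "drive_tool", "payload": {
  "series": [
    [[-6, 19, 4], [0, 0, 7]],
    [[-12, 38, 8], [0, 0, 14]],
    [[-18, 57, 12], [0, 0, 21]],
    [[-24, 76, 16], [0, 0, 28]],
    [[-29, 96, 20], [0, 0, 33.5]]
  ]
}}

```text
clock: 2.23
tcp_pos: [525.0, -149.6, 200.1]
tcp_rot: [0.992, -0.128, -0.0, -0.0]
ft_force: [-0.1, -0.1, -0.1]
grip_width: 0.996
```

>>> {"api": "drive_tool", "payload": {
  "series": [
    [[0, 0, 0], [0, 0, 0]],
    [[0, 0, 0], [0, 0, 0]]
  ]
}}

```text
clock: 2.4
tcp_pos: [525.0, -149.2, 199.9]
tcp_rot: [0.992, -0.125, -0.001, -0.0]
ft_force: [-0.4, 0.4, -0.3]
grip_width: 0.998
```

```bash
python3 -c "
from h import *
import pickle
s=bot.state();im=bot.read_camera('wrist')[:,:,::-1];cv2.imwrite('pics/w1.png',im);pickle.dump(s,open('w1.pkl','wb'));print(s['tcp_pos'])
P=[[560.2, -155.8], [552.1, -188.5], [486.6, -173.7], [497.3, -136.9]]
print(wproj(np.c_[P,[48.5]*4],s).round(1).tolist())
P=[[706.9, 119.6], [684.1, -8.6], [477.7, 25.7], [500.3, 154.1]]
print(wproj(np.c_[P,[55]*4],s).round(1).tolist())
"
```

```text
[ 524.97218092 -149.20243433  199.85555723]
[[320.8, 178.2], [361.3, 178.1], [361.2, 253.7], [317.8, 252.4]]
[[21.0, 122.9], [121.0, 92.5], [163.5, 310.5], [66.3, 310.9]]
```

View pics/w1.png

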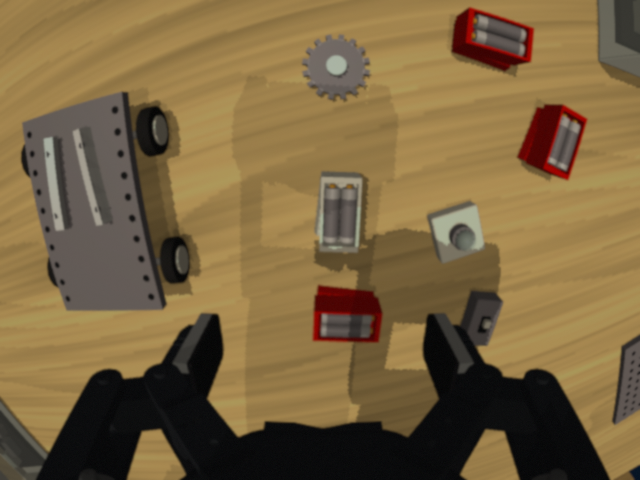

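```bash
python3 -c "
import cv2,numpy as np
im=cv2.imread('pics/w1.png')
a=cv2.resize(im[160:270,300:380],None,fx=5,fy=5,interpolation=cv2.INTER_CUBIC)
b=cv2.resize(im[85:318,10:185],None,fx=2.3,fy=2.3,interpolation=cv2.INTER_CUBIC)
c=np.zeros((550,800,3),np.uint8);c[:,:400]=a;c[:b.shape[0],400:400+b.shape[1]]=b[:,:400];cv2.imwrite('pics/z3.png',c)
"
```

```text
(no output)
```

View pics/z3.png

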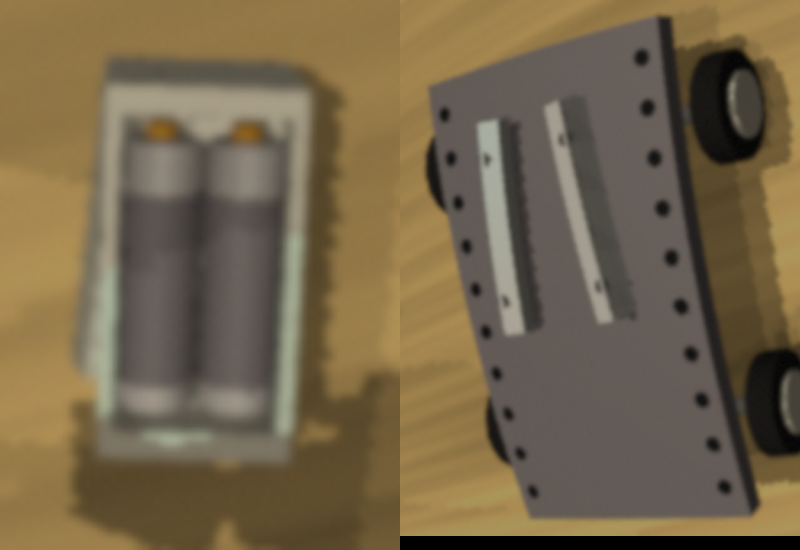

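Run:
```python
from h import *
import pickle
s=pickle.load(open('w1.pkl','rb'))
f=lambda p,k,o:[((a+.5)/k-.5+o[0],(b+.5)/k-.5+o[1]) for a,b in p]
pk=f([(105,85),(312,90),(290,462),(97,458)],5,(300,160))
cr=f([(29,87),(259,16),(352,513),(130,517)],2.3,(10,85))
for n,q,z in(("pack",pk,48.5),("car",cr,55)):
    P=wcast(q,z,s)[:,:2];c=P.mean(0)
    d=(P[0]+P[1]-P[2]-P[3])/2;e=(P[0]+P[3]-P[1]-P[2])/2
    print(n,P.round(1).tolist(),"c",c.round(1),"yaw",np.degrees(np.arctan2(d[1],d[0])).round(2),np.degrees(np.arctan2(-e[0],e[1])).round(2),"L",np.linalg.norm(d).round(1),"W",np.linalg.norm(e).round(1))
```

```text
pack [[561.5, -156.0], [552.3, -189.2], [489.0, -170.9], [498.2, -138.2]] c [ 525.2 -163.6] yaw -15.88 -15.56 L 65.9 W 34.2
car [[706.4, 117.5], [684.3, -10.1], [480.7, 25.2], [501.9, 153.2]] c [593.3  71.4] yaw -9.87 -9.62 L 207.1 W 129.6
```

```bash
python3 -c "
from h import *
plan((525,-163.6,100),-15.7)"
```

```text
clock 2.45 tcp [ 525.1 -148.6  200.2] yaw -14.26 F [ 0.3 -0.8 -0.5] w 85.5
shift [  3.7  14.6 100.2] turn [-0.01  0.03  1.44]
```

>>> {"api": "drive_tool", "payload": {
  "series": [
    [[1, 5, 25], [0, 0, 0.7]],
    [[3, 12, 50], [0, 0, 1.4]],
    [[3.7, 14.6, 80], [0, 0, 1.4]],
    [[3.7, 14.6, 100], [0, 0, 1.4]],
    [[3.7, 14.6, 100], [0, 0, 1.4]]
  ],
  "gripper": 62,
  "grip_force": 30
}}

```text
clock: 2.87
tcp_pos: [523.5, -162.2, 96.3]
tcp_rot: [0.991, -0.136, -0.003, -0.001]
ft_force: [-0.7, 0.5, -1.0]
grip_width: 0.723
```

```bash
python3 -c "
from h import *
import pickle
plan((525,-163.6,38),-15.7)
s=bot.state();im=bot.read_camera('wrist')[:,:,::-1];cv2.imwrite('pics/w2.png',im);pickle.dump(s,open('w2.pkl','wb'))
"
```

```text
clock 2.87 tcp [ 523.5 -162.2   96.3] yaw -15.58 F [-0.7  0.5 -1. ] w 61.7
shift [ 2.1  0.9 58.2] turn [-0.03  0.32  0.12]
```

View pics/w2.png

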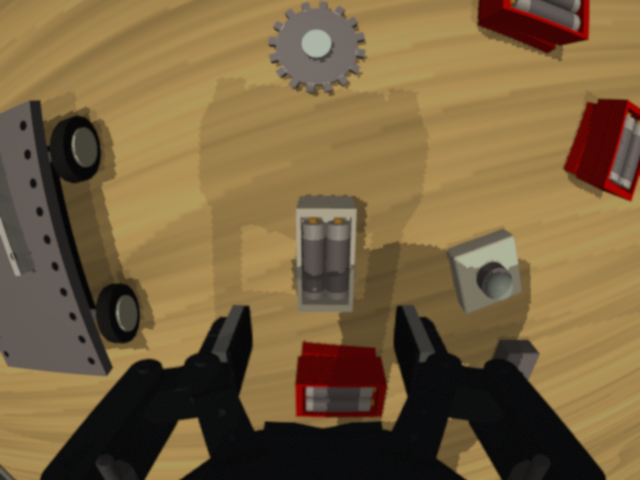

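```bash
python3 -c "
from h import *
import pickle
s=pickle.load(open('w2.pkl','rb'))
P=wcast([(297,209),(356,209),(353.5,311),(299,309)],48.5,s)[:,:2]
d=(P[0]+P[1]-P[2]-P[3])/2;print(P.round(1),P.mean(0),np.degrees(np.arctan2(d[1],d[0])),np.linalg.norm(d))"
```

```text
[[ 561.  -156.9]
 [ 552.1 -188.8]
 [ 489.2 -171.8]
 [ 499.8 -139.5]] [ 525.50071146 -164.2455399 ] -15.515156793804865 64.3927392360033
```

>>> {"api": "drive_tool", "payload": {
  "series": [
    [[1, 0.5, 10], [0, 0, 0]],
    [[2, 1, 25], [0, 0.2, 0]],
    [[2, 1, 40], [0, 0.3, 0]],
    [[2, 1, 40], [0, 0.3, 0]],
    [[2, 1, 40], [0, 0.3, 0]]
  ]
}}

```text
clock: 3.33
tcp_pos: [527.2, -165.0, 61.3]
tcp_rot: [0.991, -0.136, 0.003, 0.0]
ft_force: [-0.3, 0.6, 0.3]
grip_width: 0.729
```

```bash
python3 -c "
from h import *
plan((525,-163.6,38),-15.7)"
```

```text
clock 3.33 tcp [ 527.2 -165.    61.3] yaw -15.66 F [-0.3  0.6  0.3] w 62.3
shift [-2.6 -0.7 23.3] turn [ 0.   -0.33  0.04]
```

>>> {"api": "drive_tool", "payload": {
  "series": [
    [[-1, -0.5, 6], [0, -0.15, 0]],
    [[-2, -0.5, 14], [0, -0.3, 0]],
    [[-2, -0.5, 21], [0, -0.3, 0]],
    [[-2, -0.5, 23], [0, -0.3, 0]],
    [[-2, -0.5, 23], [0, -0.3, 0]]
  ]
}}

```text
clock: 3.75
tcp_pos: [524.8, -164.0, 36.6]
tcp_rot: [0.991, -0.137, -0.001, -0.0]
ft_force: [-0.1, 0.3, -0.1]
grip_width: 0.73
```

>>> {"api": "drive_tool", "payload": {
  "series": [
    [[0, 0, 0], [0, 0, 0]],
    [[0, 0, 0], [0, 0, 0]],
    [[0, 0, 0], [0, 0, 0]],
    [[0, 0, 0], [0, 0, 0]],
    [[0, 0, 0], [0, 0, 0]]
  ],
  "gripper": 20,
  "grip_force": 30
}}

```text
clock: 4.17
tcp_pos: [525.3, -164.2, 37.6]
tcp_rot: [0.991, -0.137, 0.0, 0.0]
ft_force: [0.1, -0.3, 0.2]
grip_width: 0.234
```

>>> {"api": "drive_tool", "payload": {
  "series": [
    [[0, 0, 0], [0, 0, 0]],
    [[0, 0, 0], [0, 0, 0]],
    [[0, 0, 0], [0, 0, 0]]
  ]
}}

```text
clock: 4.42
tcp_pos: [525.2, -164.1, 37.4]
tcp_rot: [0.991, -0.137, 0.0, 0.0]
ft_force: [-0.4, 0.3, -0.2]
grip_width: 0.231
```

```bash
python3 -c "
from h import *
plan((525,-163.6,138),-15.7)
cv2.imwrite('pics/w3.png',bot.read_camera('wrist')[:,:,::-1])
"
```

```text
clock 4.42 tcp [ 525.2 -164.1   37.4] yaw -15.7 F [-0.4  0.3 -0.2] w 19.7
shift [  -0.3   -0.5 -100.6] turn [ 0. -0. -0.]
```

View pics/w3.png

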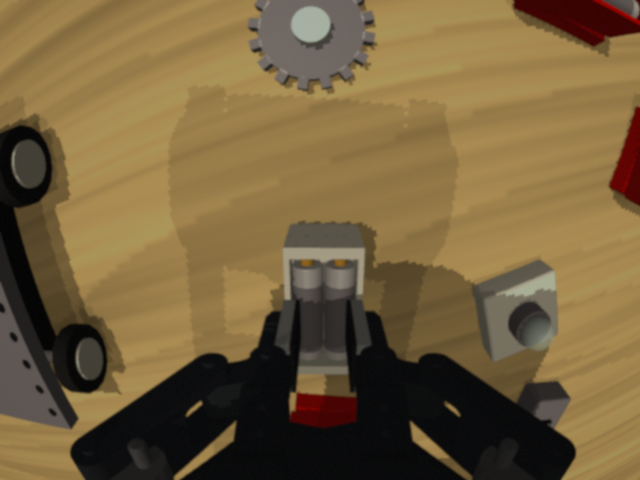

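```bash
python3 -c "
from h import *
a=cv2.imread('pics/w3.png')[200:420,220:430]
cv2.imwrite('pics/z4.png',cv2.resize(a,None,fx=2.7,fy=2.7,interpolation=cv2.INTER_CUBIC))
s=bot.read_camera('scene')[:,:,::-1][150:330,180:400]
t=bot.read_camera('top')[:,:,::-1][160:300,270:420]
c=np.zeros((600,800,3),np.uint8)
s=cv2.resize(s,None,fx=2.3,fy=2.3,interpolation=cv2.INTER_CUBIC);t=cv2.resize(t,(290,270));c[:s.shape[0],:s.shape[1]]=s;c[:270,510:]=t
cv2.imwrite('pics/z5.png',c)
"
```

```text
(no output)
```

View pics/z4.png

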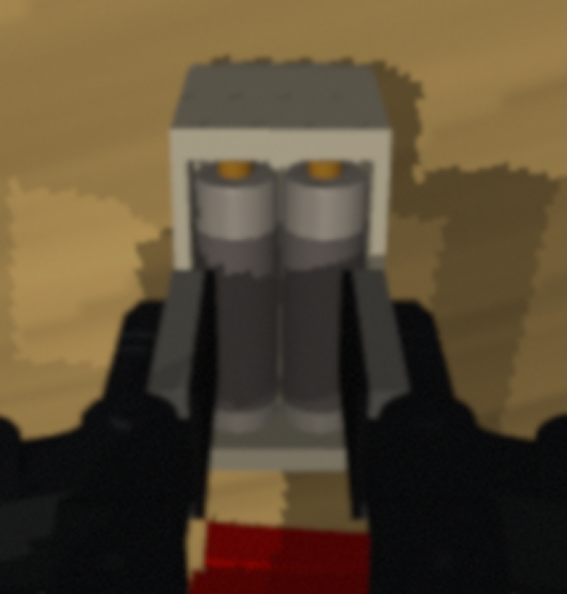

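View pics/z5.png

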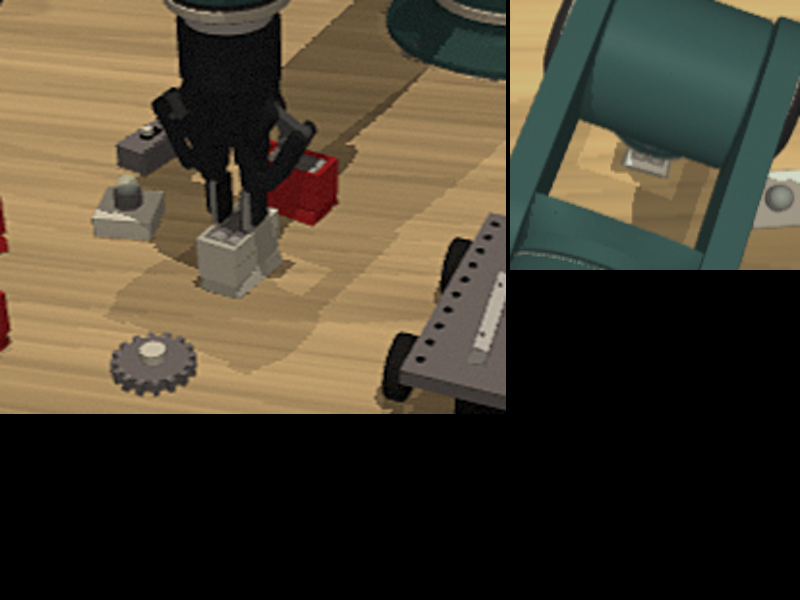

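```bash
python3 -c "
from h import *
s=bot.state();Rt=R.from_quat(s['tcp_rot'])
for z in(-15,-5,5,12,19):
  print(z,wproj(Rt.apply([[11,-10,z],[11,10,z],[-11,-10,z],[-11,10,z]])+s['tcp_pos'],s).round(0).tolist())
z0=37.4
print(s['tcp_pos'],s['grip_width'])
"
```

```text
-15 [[301.0, 300.0], [348.0, 300.0], [302.0, 343.0], [347.0, 342.0]]
-5 [[302.0, 289.0], [347.0, 289.0], [303.0, 331.0], [346.0, 331.0]]
5 [[303.0, 280.0], [346.0, 280.0], [304.0, 320.0], [344.0, 320.0]]
12 [[304.0, 274.0], [345.0, 274.0], [305.0, 313.0], [344.0, 313.0]]
19 [[305.0, 268.0], [344.0, 268.0], [305.0, 306.0], [343.0, 306.0]]
[ 525.20434419 -164.12955128   37.42050637] 0.23491961636959152
```

```bash
python3 -c "
from h import *
s=bot.state();Rt=R.from_quat(s['tcp_rot'])
for w in (31,42.5):
 for z in(-15,-5,0,5,12,19):
  print(w,z,wproj(Rt.apply([[11,-w,z],[11,w,z],[-11,-w,z],[-11,w,z]])+s['tcp_pos'],s).round(0).tolist())
a=cv2.imread('pics/w2.png')[280:400,180:460]
b=cv2.imread('pics/w1.png')[290:430,160:480]
c=np.vstack([cv2.resize(a,(700,300)),cv2.resize(b,(700,300))]);cv2.imwrite('pics/z6.png',c)
"
```

```text
31 -15 [[252.0, 299.0], [397.0, 299.0], [256.0, 342.0], [393.0, 341.0]]
31 -5 [[256.0, 289.0], [393.0, 289.0], [259.0, 330.0], [389.0, 330.0]]
31 0 [[258.0, 284.0], [391.0, 284.0], [261.0, 325.0], [388.0, 324.0]]
31 5 [[259.0, 280.0], [389.0, 280.0], [262.0, 319.0], [386.0, 319.0]]
31 12 [[261.0, 274.0], [387.0, 274.0], [264.0, 313.0], [384.0, 312.0]]
31 19 [[264.0, 268.0], [385.0, 268.0], [266.0, 306.0], [382.0, 306.0]]
42.5 -15 [[226.0, 298.0], [423.0, 298.0], [232.0, 341.0], [417.0, 340.0]]
42.5 -5 [[231.0, 288.0], [417.0, 288.0], [236.0, 329.0], [413.0, 329.0]]
42.5 0 [[234.0, 284.0], [415.0, 284.0], [238.0, 324.0], [410.0, 324.0]]
42.5 5 [[236.0, 279.0], [413.0, 279.0], [240.0, 319.0], [408.0, 319.0]]
42.5 12 [[239.0, 274.0], [410.0, 273.0], [243.0, 312.0], [406.0, 312.0]]
42.5 19 [[242.0, 268.0], [407.0, 268.0], [245.0, 306.0], [403.0, 305.0]]
```

View pics/z6.png

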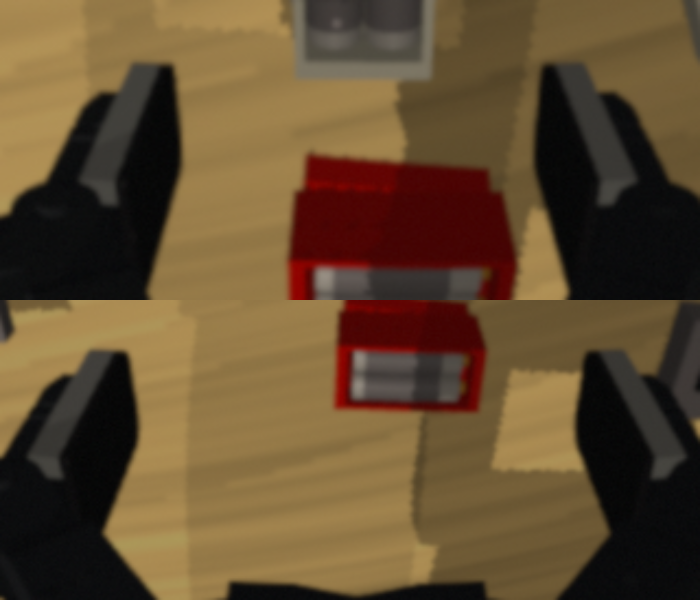

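```bash
python3 -c "
from h import *
s=bot.state();Rt=R.from_quat(s['tcp_rot'])
for z in(-25,-15,-5,5,19):
  p=proj('scene',Rt.apply([[11,-10,z],[11,10,z]])+s['tcp_pos']); print(z,p.round(0).tolist())
a=bot.read_camera('scene')[:,:,::-1][190:290,230:330];cv2.imwrite('pics/z7.png',cv2.resize(a,None,fx=6,fy=6,interpolation=cv2.INTER_CUBIC))
"
```

```text
-25 [[283.0, 245.0], [274.0, 242.0]]
-15 [[284.0, 249.0], [274.0, 247.0]]
-5 [[284.0, 254.0], [274.0, 251.0]]
5 [[284.0, 259.0], [275.0, 256.0]]
19 [[284.0, 265.0], [275.0, 262.0]]
```

View pics/z7.png

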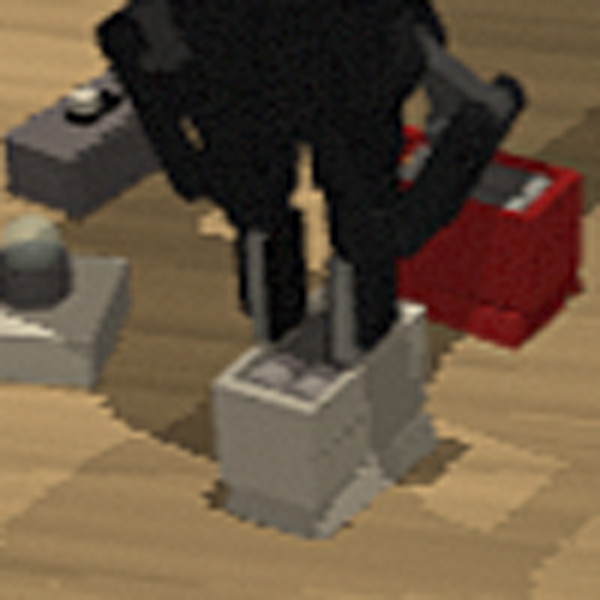

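The pads closed to 20 mm without holding anything. The wrist and scene views both put the fingertips at about rim height, roughly 30 mm higher than the text says. I'll lift, open, and go lower in steps.

>>> {"api": "drive_tool", "payload": {
  "series": [
    [[0, 0, -8], [0, 0, 0]],
    [[0, 0, -15], [0, 0, 0]],
    [[0, 0, -20], [0, 0, 0]],
    [[0, 0, -20], [0, 0, 0]],
    [[0, 0, -20], [0, 0, 0]]
  ]
}}

```text
clock: 5.03
tcp_pos: [525.4, -164.2, 58.0]
tcp_rot: [0.991, -0.137, 0.001, 0.0]
ft_force: [-0.5, -0.1, -1.0]
grip_width: 0.231
```

>>> {"api": "drive_tool", "payload": {
  "series": [
    [[0, 0, 0], [0, 0, 0]],
    [[0, 0, 0], [0, 0, 0]],
    [[0, 0, 0], [0, 0, 0]],
    [[0, 0, 0], [0, 0, 0]],
    [[0, 0, 0], [0, 0, 0]]
  ],
  "gripper": 62
}}

```text
clock: 5.45
tcp_pos: [525.1, -164.1, 57.2]
tcp_rot: [0.991, -0.137, -0.0, -0.0]
ft_force: [-1.2, 0.5, 0.6]
grip_width: 0.724
```

```bash
python3 -c "
from h import *
import pickle
plan((525,-163.6,20),-15.7)
s=bot.state();im=bot.read_camera('wrist')[:,:,::-1];cv2.imwrite('pics/w4.png',im);pickle.dump(s,open('w4.pkl','wb'))
a=bot.read_camera('scene')[:,:,::-1][190:290,230:330];cv2.imwrite('pics/z8.png',np.hstack([cv2.resize(a,(400,400),interpolation=cv2.INTER_CUBIC),cv2.resize(im[180:400,200:450],(400,400))]))
"
```

```text
clock 5.45 tcp [ 525.1 -164.1   57.2] yaw -15.7 F [-1.2  0.5  0.6] w 61.8
shift [-0.2 -0.5 37.2] turn [-0.    0.02 -0.  ]
```

View pics/z8.png

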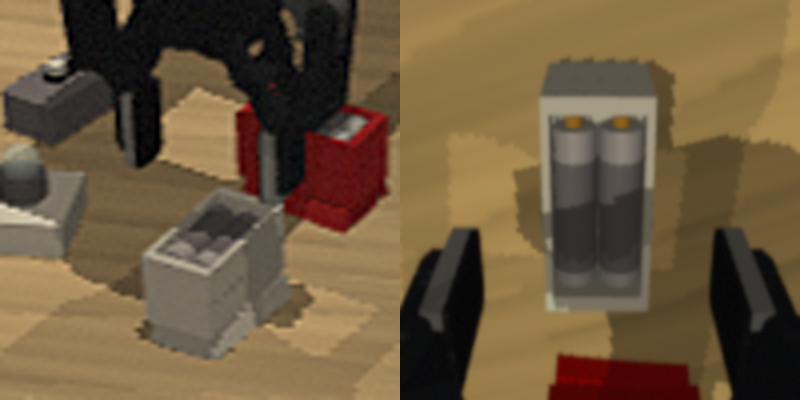

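>>> {"api": "drive_tool", "payload": {
  "series": [
    [[0, -0.3, 8], [0, 0, 0]],
    [[0, -0.3, 18], [0, 0, 0]],
    [[0, -0.3, 27], [0, 0, 0]],
    [[0, -0.3, 32], [0, 0, 0]],
    [[0, -0.3, 32], [0, 0, 0]]
  ]
}}

```text
clock: 5.97
tcp_pos: [524.4, -163.6, 23.4]
tcp_rot: [0.991, -0.137, -0.001, -0.0]
ft_force: [-0.5, -0.3, -0.3]
grip_width: 0.728
```

>>> {"api": "drive_tool", "payload": {
  "series": [
    [[0, 0, 4], [0, 0, 0]],
    [[0, 0, 8], [0, 0, 0]],
    [[0, 0, 8], [0, 0, 0]]
  ]
}}

```text
clock: 6.22
tcp_pos: [525.0, -163.8, 16.7]
tcp_rot: [0.991, -0.137, -0.0, -0.0]
ft_force: [0.1, -0.0, -0.6]
grip_width: 0.727
```

```bash
python3 -c "
from h import *
import pickle
plan((525,-163.6,8),-15.7)
s=bot.state();im=bot.read_camera('wrist')[:,:,::-1];cv2.imwrite('pics/w5.png',im);pickle.dump(s,open('w5.pkl','wb'))
a=bot.read_camera('scene')[:,:,::-1][190:290,230:330];cv2.imwrite('pics/z9.png',np.hstack([cv2.resize(a,(400,400),interpolation=cv2.INTER_CUBIC),cv2.resize(im[180:400,200:450],(400,400))]))
"
```

```text
clock 6.22 tcp [ 525.  -163.8   16.7] yaw -15.7 F [ 0.1 -0.  -0.6] w 62.1
shift [-0.1 -0.2  8.7] turn [-0.    0.04 -0.  ]
```

View pics/z9.png

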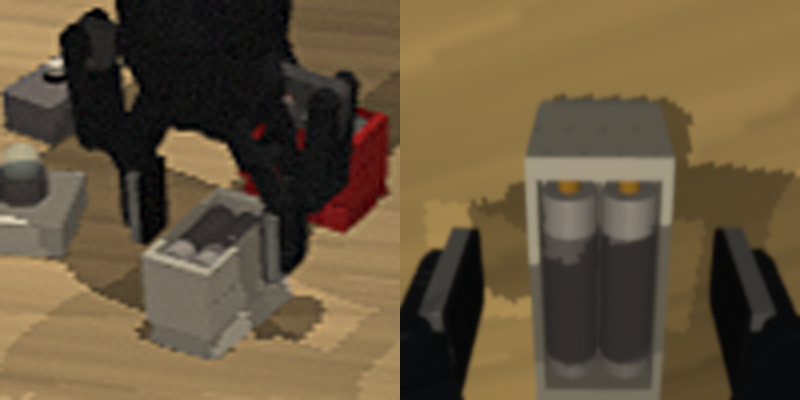

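>>> {"api": "drive_tool", "payload": {
  "series": [
    [[0, 0, 4], [0, 0, 0]],
    [[0, 0, 8], [0, 0, 0]],
    [[0, 0, 9], [0, 0, 0]],
    [[0, 0, 9], [0, 0, 0]],
    [[0, 0, 9], [0, 0, 0]]
  ]
}}

```text
clock: 6.73
tcp_pos: [525.2, -163.8, 8.3]
tcp_rot: [0.991, -0.137, -0.0, -0.0]
ft_force: [-0.3, 0.5, -0.0]
grip_width: 0.728
```

>>> {"api": "drive_tool", "payload": {
  "series": [
    [[0, 0, 0], [0, 0, 0]],
    [[0, 0, 0], [0, 0, 0]],
    [[0, 0, 0], [0, 0, 0]],
    [[0, 0, 0], [0, 0, 0]],
    [[0, 0, 0], [0, 0, 0]]
  ],
  "gripper": 42
}}

```text
clock: 7.15
tcp_pos: [525.3, -163.9, 8.5]
tcp_rot: [0.991, -0.137, 0.0, 0.0]
ft_force: [-0.8, -0.9, -0.1]
grip_width: 0.493
```

```bash
python3 -c "
from h import *
plan((525,-163.6,8),-15.7)
im=bot.read_camera('wrist')[:,:,::-1];cv2.imwrite('pics/w6.png',im)
a=bot.read_camera('scene')[:,:,::-1][190:290,230:330];cv2.imwrite('pics/z10.png',np.hstack([cv2.resize(a,(400,400),interpolation=cv2.INTER_CUBIC),cv2.resize(im[180:400,200:450],(400,400))]))
"
```

```text
clock 7.15 tcp [ 525.3 -163.9    8.5] yaw -15.7 F [-0.8 -0.9 -0.1] w 42.1
shift [-0.4 -0.2  0.5] turn [ 0.   -0.01 -0.  ]
```

View pics/z10.png

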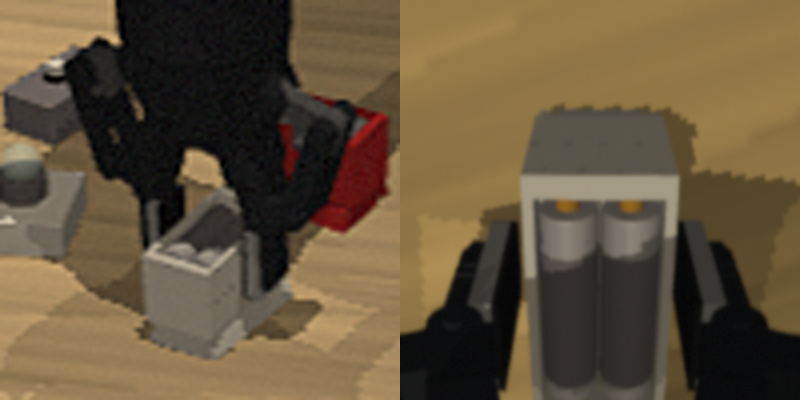

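>>> {"api": "drive_tool", "payload": {
  "series": [
    [[0, 0, 0], [0, 0, 0]],
    [[0, 0, 0], [0, 0, 0]],
    [[0, 0, 0], [0, 0, 0]],
    [[0, 0, 0], [0, 0, 0]],
    [[0, 0, 0], [0, 0, 0]]
  ],
  "gripper": 26,
  "grip_force": 30
}}

```text
clock: 7.67
tcp_pos: [525.4, -163.9, 8.5]
tcp_rot: [0.991, -0.137, 0.0, 0.0]
ft_force: [0.1, 0.5, 1.6]
grip_width: 0.39
```

>>> {"api": "drive_tool", "payload": {
  "series": [
    [[0, 0, -8], [0, 0, 0]],
    [[0, 0, -20], [0, 0, 0]],
    [[0, 0, -35], [0, 0, 0]],
    [[0, 0, -35], [0, 0, 0]],
    [[0, 0, -35], [0, 0, 0]]
  ]
}}

```text
clock: 8.08
tcp_pos: [525.8, -164.1, 44.6]
tcp_rot: [0.991, -0.137, 0.001, 0.0]
ft_force: [-0.4, -0.2, -1.9]
grip_width: 0.393
```

```bash
python3 -c "
from h import *
plan((525,-163.6,110),-15.7)
im=bot.read_camera('wrist')[:,:,::-1];cv2.imwrite('pics/w7.png',im)
a=bot.read_camera('scene')[:,:,::-1][190:290,230:330];cv2.imwrite('pics/z11.png',np.hstack([cv2.resize(a,(400,400),interpolation=cv2.INTER_CUBIC),cv2.resize(im[180:400,200:450],(400,400))]))
"
```

```text
clock 8.08 tcp [ 525.8 -164.1   44.6] yaw -15.7 F [-0.4 -0.2 -1.9] w 33.6
shift [ -0.8  -0.2 -65.4] turn [ 0.01 -0.12 -0.  ]
```

View pics/z11.png

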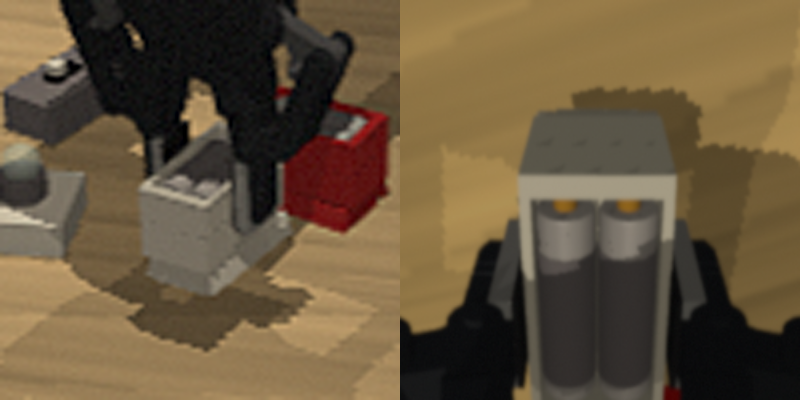

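```bash
cat > c.py <<'E'
from h import *
def toolcast(uv,zt):  # cast wrist pixel to tool plane z=zt
    s=dict(tcp_pos=np.zeros(3),tcp_rot=[0,0,0,1]);return wcast(uv,zt,s)
E
python3 - <<'E'
from c import *
im=cv2.imread('pics/w7.png')
cv2.imwrite('pics/z12.png',cv2.resize(im[225:345,260:400],None,fx=5,fy=5,interpolation=cv2.INTER_CUBIC))
E
```

```text
(no output)
```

View pics/z12.png

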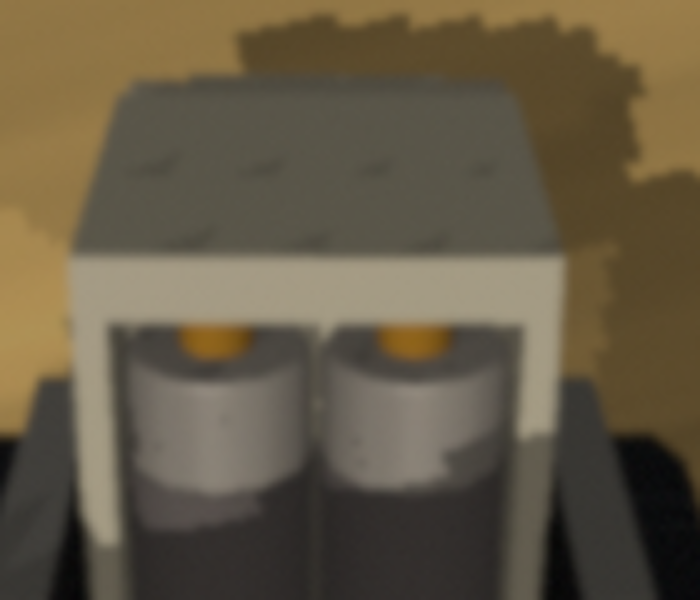

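Run:
```python
from c import *
f=lambda p:[(a/5+260-.4,b/5+225-.4) for a,b in p]
print(toolcast(f([(70,256),(565,256)]),-40).round(1))
# where should landing be
for cx in(-55,-25,0,35):
    c=np.array([593,71.8]);y=np.radians(-9.65);print(cx,(c+cx*np.array([np.cos(y),np.sin(y)])).round(1))
plan((538.8,81,105),-9.65)
```

```text
[[ 33.2 -17.4 -40. ]
 [ 33.2  16.1 -40. ]]
-55 [538.8  81. ]
-25 [568.4  76. ]
0 [593.   71.8]
35 [627.5  65.9]
clock 8.18 tcp [ 525.  -163.8   43. ] yaw -15.7 F [ 0.1 -0.1 -1.3] w 33.2
shift [ -53.  -239.4  -62. ] turn [-0.    0.02 -6.05]
```

>>> {"api": "drive_tool", "payload": {
  "series": [
    [[0, 0, -20], [0, 0, 0]],
    [[0, 0, -45], [0, 0, 0]],
    [[-2, -20, -70], [0, 0, -1]],
    [[-10, -50, -77], [0, 0, -3]],
    [[-20, -85, -77], [0, 0, -6]]
  ]
}}

```text
clock: 8.6
tcp_pos: [529.7, -76.7, 122.2]
tcp_rot: [0.996, -0.085, 0.001, 0.0]
ft_force: [0.3, -0.2, -1.8]
grip_width: 0.396
```

```bash
python3 -c "
from h import *
plan((538.8,81,120),-9.65)"
```

```text
clock 8.6 tcp [529.7 -76.7 122.2] yaw -9.75 F [ 0.3 -0.2 -1.8] w 33.8
shift [ -17.8 -157.     2.1] turn [ 0.01 -0.15 -0.1 ]
```

>>> {"api": "drive_tool", "payload": {
  "series": [
    [[-4, -32, 0], [0, 0, 0]],
    [[-8, -68, 1], [0, 0, 0]],
    [[-13, -106, 2], [0, 0, -0.1]],
    [[-16, -140, 2], [0, 0, -0.1]],
    [[-18, -157, 2], [0, 0, -0.1]]
  ]
}}

```text
clock: 9.02
tcp_pos: [537.2, 84.4, 117.5]
tcp_rot: [0.997, -0.083, -0.001, -0.0]
ft_force: [-0.1, -0.0, -2.1]
grip_width: 0.39
```

>>> {"api": "drive_tool", "payload": {
  "series": [
    [[0, 0, 0], [0, 0, 0]],
    [[0, 0, 0], [0, 0, 0]],
    [[0, 0, 0], [0, 0, 0]]
  ]
}}

```text
clock: 9.27
tcp_pos: [537.5, 80.8, 117.8]
tcp_rot: [0.996, -0.084, -0.0, 0.0]
ft_force: [0.6, -0.5, -1.8]
grip_width: 0.395
```

```bash
python3 -c "
from h import *
import pickle
plan((538.8,81,120),-9.65)
s=bot.state();im=bot.read_camera('wrist')[:,:,::-1];cv2.imwrite('pics/w8.png',im);pickle.dump(s,open('w8.pkl','wb'))
"
```

```text
clock 9.27 tcp [537.5  80.8 117.8] yaw -9.6 F [ 0.6 -0.5 -1.8] w 33.7
shift [ 1.3 -0.4 -2.2] turn [0.03 0.05 0.05]
```

View pics/w8.png

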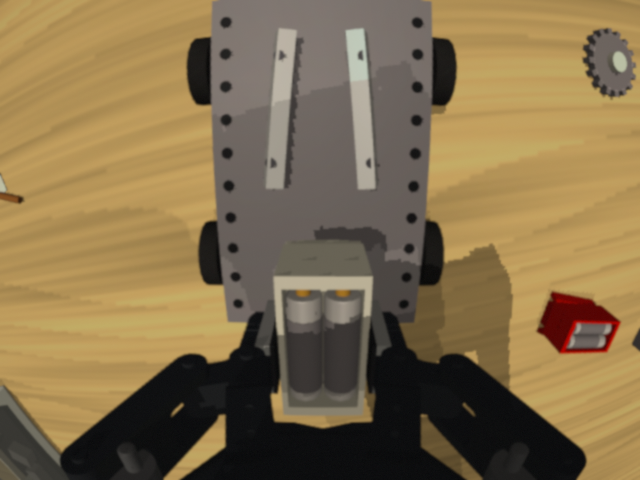

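Run:
```python
from h import *
import pickle
s=pickle.load(open('w8.pkl','rb'));im=cv2.imread('pics/w8.png');g=cv2.cvtColor(im,cv2.COLOR_BGR2GRAY)
def ref(p):
    x,y=p;w=g[y-8:y+9,x-8:x+9].astype(float);m=(w<np.median(w)-25)
    yy,xx=np.nonzero(m);wt=np.median(w)-w[m];return (x-8+(xx*wt).sum()/wt.sum(),y-8+(yy*wt).sum()/wt.sum())
L=[ref(p) for p in[(226,22),(226,54),(226,87),(227,120),(227,153),(229,186),(231,218),(233,248)]]
Rr=[ref(p) for p in[(418,22),(418,54),(417,87),(416,120),(416,153),(414,186),(411,217),(409,248)]]
PL=wcast(L,55,s)[:,:2];PR=wcast(Rr,55,s)[:,:2]
print(PL.round(1).tolist());print(PR.round(1).tolist())
M=(PL+PR)/2
def fit(P):
    c=P.mean(0);d=np.linalg.svd(P-c)[2][0];d*=np.sign(d[0]);return c,d,np.degrees(np.arctan2(d[1],d[0]))
for P in(PL,PR,M):print([np.round(a,2) for a in fit(P)])
print("sep",np.linalg.norm(PL-PR,axis=1).round(1),"pitch",np.linalg.norm(np.diff(M,axis=0),axis=1).round(1))
cv2.imwrite('pics/z13.png',cv2.resize(im[15:205,240:400],None,fx=3.1,fy=3.1,interpolation=cv2.INTER_CUBIC))
```

```text
[[690.9, 112.9], [671.3, 116.3], [651.7, 119.6], [632.0, 123.1], [612.4, 126.5], [592.8, 129.9], [573.2, 133.3], [553.5, 136.7]]
[[671.9, 3.0], [652.3, 6.4], [632.6, 9.9], [613.0, 13.2], [593.4, 16.5], [573.8, 20.0], [554.1, 23.4], [534.6, 26.8]]
[array([622.25, 124.81]), array([ 0.99, -0.17]), np.float64(-9.83)]
[array([603.24,  14.9 ]), array([ 0.99, -0.17]), np.float64(-9.83)]
[array([612.74,  69.86]), array([ 0.99, -0.17]), np.float64(-9.83)]
sep [111.6 111.5 111.4 111.6 111.6 111.5 111.6 111.6] pitch [19.9 19.9 19.9 19.9 19.9 19.9 19.9]
```

View pics/z13.png

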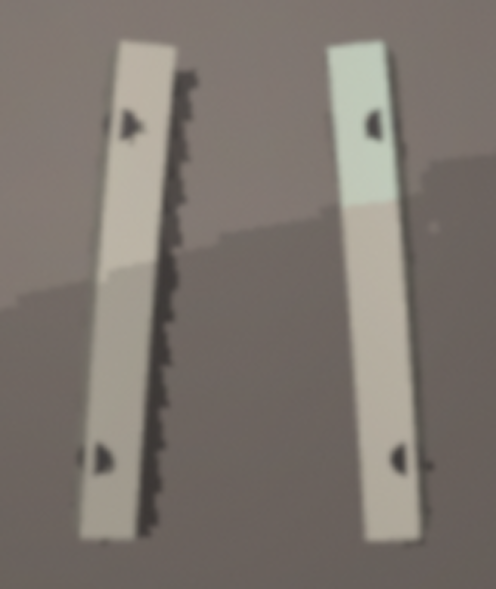

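```bash
cat >> c.py <<'E'
YAW=-9.83;C0=np.array([593.0,73.25]);dx=np.array([np.cos(np.radians(YAW)),np.sin(np.radians(YAW))]);dy=np.array([-dx[1],dx[0]])
def car(P):P=np.atleast_2d(P)[:,:2]-C0;return np.c_[P@dx,P@dy]
def w(x,y=0):return C0+x*dx+y*dy
E
python3 - <<'E'
from c import *
import pickle
s=pickle.load(open('w8.pkl','rb'))
q=[(a/3.1+240-.34,b/3.1+15-.34) for a,b in[(119,41),(177,46),(137,541),(80,538),(327,45),(384,40),(421,540),(365,542)]]
print(car(wcast(q,66.5,s)).round(1).tolist())
st=bot.state();Rt=R.from_quat(st['tcp_rot'])
print("pack",car([st['tcp_pos']+Rt.apply([0.2,-0.6,0])]))
plan(np.r_[w(-55,-0.6),120],YAW)
E
```

```text
[[80.8, 23.4], [79.5, 13.2], [-10.4, 20.7], [-9.8, 31.2], [79.8, -13.0], [81.1, -23.0], [-10.0, -31.0], [-10.5, -20.7]]
pack [[-55.6521943  -1.7474059]]
clock 9.32 tcp [537.6  80.5 117.9] yaw -9.64 F [ 1.1  0.1 -1.9] w 33.4
shift [ 0.9 -1.7 -2.1] turn [0.02 0.04 0.19]
```

>>> {"api": "drive_tool", "payload": {
  "series": [
    [[1, -0.8, 10], [0, 0, 0.2]],
    [[1, -1.7, 25], [0, 0, 0.2]],
    [[1, -1.7, 40], [0, 0, 0.2]],
    [[1, -1.7, 48], [0, 0, 0.2]],
    [[1, -1.7, 50], [0, 0, 0.2]]
  ]
}}

```text
clock: 9.73
tcp_pos: [538.2, 82.0, 66.2]
tcp_rot: [0.996, -0.086, -0.001, 0.0]
ft_force: [0.1, 1.1, -1.2]
grip_width: 0.393
```

>>> {"api": "drive_tool", "payload": {
  "series": [
    [[0, 0, 0], [0, 0, 0]],
    [[0, 0, 0], [0, 0, 0]],
    [[0, 0, 0], [0, 0, 0]]
  ]
}}

```text
clock: 9.98
tcp_pos: [539.4, 82.6, 69.2]
tcp_rot: [0.996, -0.086, 0.001, -0.0]
ft_force: [0.5, 0.2, -1.0]
grip_width: 0.392
```

```bash
python3 -c "
from c import *
print(car(bot.state()['tcp_pos']))
plan(np.r_[w(-55,-0.6),64],YAW)"
```

```text
[[-54.36989782   0.09013941]]
clock 9.98 tcp [539.4  82.6  69.2] yaw -9.81 F [ 0.5  0.2 -1. ] w 33.4
shift [-0.6  0.7  5.2] turn [-0.02 -0.06  0.02]
```

>>> {"api": "drive_tool", "payload": {
  "series": [
    [[-0.5, 0.7, 1.5], [0, 0, 0]],
    [[-0.5, 0.7, 3], [0, 0, 0]],
    [[-0.5, 0.7, 4], [0, 0, 0]],
    [[-0.5, 0.7, 4], [0, 0, 0]],
    [[-0.5, 0.7, 4], [0, 0, 0]]
  ]
}}

```text
clock: 10.4
tcp_pos: [538.4, 82.1, 64.4]
tcp_rot: [0.996, -0.085, -0.0, 0.0]
ft_force: [0.1, -0.0, -1.5]
grip_width: 0.392
```

>>> {"api": "drive_tool", "payload": {
  "series": [
    [[0, 0, 0.5], [0, 0, 0]],
    [[0, 0, 0.5], [0, 0, 0]],
    [[0, 0, 0.5], [0, 0, 0]]
  ]
}}

```text
clock: 10.65
tcp_pos: [538.4, 82.1, 63.9]
tcp_rot: [0.996, -0.085, 0.0, 0.0]
ft_force: [0.2, -0.7, -1.2]
grip_width: 0.388
```

>>> {"api": "drive_tool", "payload": {
  "series": [
    [[0, 0, 0.5], [0, 0, 0]],
    [[0, 0, 0.5], [0, 0, 0]],
    [[0, 0, 0.5], [0, 0, 0]]
  ]
}}

```text
clock: 10.9
tcp_pos: [538.5, 82.1, 63.5]
tcp_rot: [0.996, -0.085, 0.0, -0.0]
ft_force: [0.8, -0.5, 0.0]
grip_width: 0.394
```

>>> {"api": "drive_tool", "payload": {
  "series": [
    [[0, 0, -0.7], [0, 0, 0]],
    [[5, 0, -0.7], [0, 0, 0]],
    [[13, 0, -0.7], [0, 0, 0]],
    [[20, 0, -0.7], [0, 0, 0]],
    [[22, 0, -0.7], [0, 0, 0]]
  ]
}}

```text
clock: 11.32
tcp_pos: [561.3, 78.1, 64.0]
tcp_rot: [0.996, -0.086, 0.0, 0.0]
ft_force: [-0.4, -1.0, -1.5]
grip_width: 0.394
```

>>> {"api": "drive_tool", "payload": {
  "series": [
    [[0, 0, 0], [0, 0, 0]],
    [[0, 0, 0], [0, 0, 0]],
    [[0, 0, 0], [0, 0, 0]]
  ]
}}

```text
clock: 11.57
tcp_pos: [559.9, 78.3, 63.9]
tcp_rot: [0.996, -0.085, -0.0, 0.0]
ft_force: [0.8, -0.5, -2.3]
grip_width: 0.394
```

```bash
python3 -c "
from c import *
import pickle
s=bot.state();print(car(s['tcp_pos']))
plan(np.r_[w(-5,-0.6),64.2],YAW)
im=bot.read_camera('wrist')[:,:,::-1];cv2.imwrite('pics/w9.png',im);pickle.dump(s,open('w9.pkl','wb'))"
```

```text
[[-33.45591368  -0.65179982]]
clock 11.57 tcp [559.9  78.3  63.9] yaw -9.81 F [ 0.8 -0.5 -2.3] w 33.6
shift [28.5 -0.  -0.3] turn [0.01 0.02 0.02]
```

View pics/w9.png

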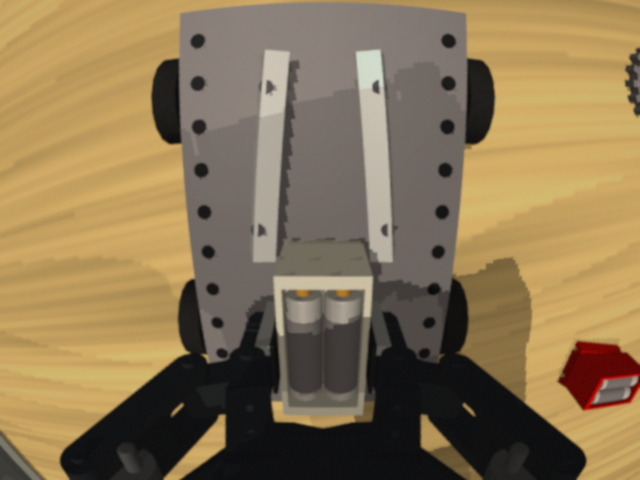

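>>> {"api": "drive_tool", "payload": {
  "series": [
    [[3, 0, 0], [0, 0, 0]],
    [[9, 0, 0], [0, 0, 0]],
    [[17, 0, 0], [0, 0, 0]],
    [[24, 0, 0], [0, 0, 0]],
    [[28, 0, 0], [0, 0, 0]]
  ]
}}

```text
clock: 12.03
tcp_pos: [588.8, 73.4, 64.1]
tcp_rot: [0.996, -0.086, 0.0, 0.0]
ft_force: [-0.7, -0.7, -0.8]
grip_width: 0.394
```

>>> {"api": "drive_tool", "payload": {
  "series": [
    [[0, 0, 0], [0, 0, 0]],
    [[0, 0, 0], [0, 0, 0]],
    [[0, 0, 0], [0, 0, 0]]
  ]
}}

```text
clock: 12.28
tcp_pos: [587.5, 73.6, 63.9]
tcp_rot: [0.996, -0.085, -0.0, 0.0]
ft_force: [0.4, 0.5, -1.5]
grip_width: 0.385
```

```bash
python3 -c "
from c import *
s=bot.state();print(car(s['tcp_pos']))
plan(np.r_[w(-5,-0.6),64.2],YAW)
im=bot.read_camera('wrist')[:,:,::-1];cv2.imwrite('pics/w10.png',im)"
```

```text
[[-5.44917346 -0.62924334]]
clock 12.28 tcp [587.5  73.6  63.9] yaw -9.81 F [ 0.4  0.5 -1.5] w 32.9
shift [ 0.4 -0.  -0.3] turn [0.   0.02 0.02]
```

View pics/w10.png

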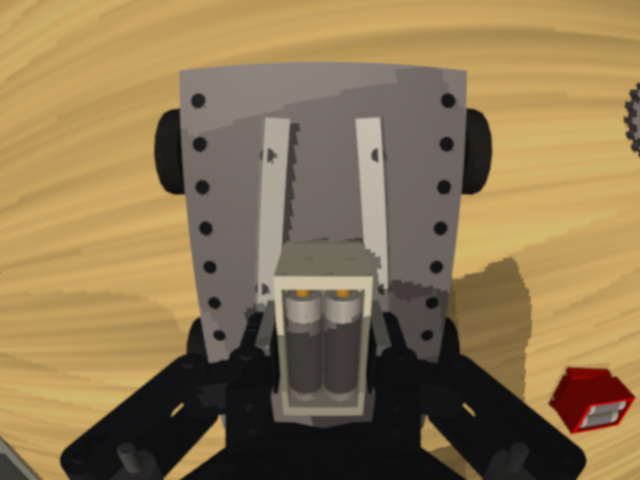

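>>> {"api": "drive_tool", "payload": {
  "series": [
    [[0, 0, 0.3], [0, 0, 0]],
    [[0, 0, 0.5], [0, 0, 0]],
    [[0, 0, 0.5], [0, 0, 0]]
  ]
}}

```text
clock: 12.58
tcp_pos: [587.6, 73.6, 63.7]
tcp_rot: [0.996, -0.085, 0.0, -0.0]
ft_force: [0.0, 0.4, -1.4]
grip_width: 0.395
```

>>> {"api": "drive_tool", "payload": {
  "series": [
    [[0, 0, 0], [0, 0, 0]],
    [[0, 0, 0], [0, 0, 0]],
    [[0, 0, 0], [0, 0, 0]],
    [[0, 0, 0], [0, 0, 0]],
    [[0, 0, 0], [0, 0, 0]]
  ],
  "gripper": 60
}}

```text
clock: 13.0
tcp_pos: [587.7, 73.6, 63.7]
tcp_rot: [0.996, -0.085, 0.0, 0.0]
ft_force: [-0.2, -0.6, 0.5]
grip_width: 0.706
```

>>> {"api": "drive_tool", "payload": {
  "series": [
    [[0, 0, -8], [0, 0, 0]],
    [[0, 0, -25], [0, 0, 0]],
    [[0, 0, -50], [0, 0, 0]],
    [[0, 0, -60], [0, 0, 0]],
    [[0, 0, -60], [0, 0, 0]]
  ]
}}

```text
clock: 13.42
tcp_pos: [588.9, 73.7, 126.9]
tcp_rot: [0.996, -0.085, 0.002, -0.0]
ft_force: [-0.3, 0.5, -0.1]
grip_width: 0.701
```

>>> {"api": "drive_tool", "payload": {
  "series": [
    [[-20, 0, 0], [0, 0, 0]],
    [[-50, 0, 0], [0, 0, 0]],
    [[-70, 0, 0], [0, 0, 0]],
    [[-70, 0, 0], [0, 0, 0]],
    [[-70, 0, 0], [0, 0, 0]]
  ],
  "gripper": 0
}}

```text
clock: 13.83
tcp_pos: [518.2, 85.6, 123.2]
tcp_rot: [0.996, -0.085, 0.0, -0.0]
ft_force: [-0.4, -0.2, 0.6]
grip_width: 0.008
```

```bash
python3 -c "
from c import *
import pickle
s=bot.state();print(car(s['tcp_pos']))
plan(np.r_[w(-75,0),60],YAW)
im=bot.read_camera('wrist')[:,:,::-1];cv2.imwrite('pics/w11.png',im);pickle.dump(s,open('w11.pkl','wb'))"
```

```text
[[-75.79852835  -0.58481179]]
clock 13.83 tcp [518.2  85.6 123.2] yaw -9.78 F [-0.4 -0.2  0.6] w 0.7
shift [ 0.8 -0.6 63.2] turn [-0.   -0.01  0.05]
```

View pics/w11.png

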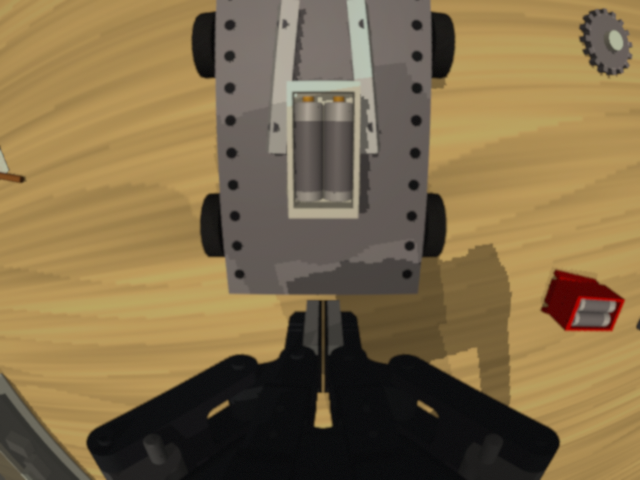

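>>> {"api": "drive_tool", "payload": {
  "series": [
    [[0, 0, 15], [0, 0, 0]],
    [[0, -0.6, 35], [0, 0, 0]],
    [[0, -0.6, 50], [0, 0, 0]],
    [[0, -0.6, 60], [0, 0, 0]],
    [[0, -0.6, 62], [0, 0, 0]]
  ]
}}

```text
clock: 14.3
tcp_pos: [518.4, 85.8, 59.3]
tcp_rot: [0.996, -0.086, -0.001, 0.0]
ft_force: [0.1, 0.2, -0.4]
grip_width: -0.004
```

>>> {"api": "drive_tool", "payload": {
  "series": [
    [[0, 0, 0], [0, 0, 0]],
    [[0, 0, 0], [0, 0, 0]],
    [[0, 0, 0], [0, 0, 0]]
  ]
}}

```text
clock: 14.55
tcp_pos: [519.4, 86.1, 62.6]
tcp_rot: [0.996, -0.086, 0.001, -0.0]
ft_force: [0.8, 0.4, 0.1]
grip_width: 0.001
```

```bash
python3 -c "
from c import *
import pickle
s=pickle.load(open('w11.pkl','rb'));P=wcast([(287,218),(359,218),(361,81),(287.5,81)],103.5,s);print(car(P).round(1).tolist())
s=bot.state();print(car(s['tcp_pos']),s['ft_force'])
plan(np.r_[w(-55,0),60],YAW)
im=bot.read_camera('wrist')[:,:,::-1]
a=bot.read_camera('scene')[:,:,::-1][220:350,330:490];cv2.imwrite('pics/z14.png',np.hstack([cv2.resize(a,(480,390),interpolation=cv2.INTER_CUBIC),cv2.resize(im[180:400,230:410],(319,390))]))
"
```

```text
[[-38.5, 17.5], [-38.5, -17.5], [27.2, -17.3], [27.1, 16.3]]
[[-7.46785196e+01  6.22340003e-02]] [0.76434681 0.39173527 0.14730297]
clock 14.55 tcp [519.4  86.1  62.6] yaw -9.81 F [0.8 0.4 0.1] w 0.1
shift [19.7  0.1  2.6] turn [-0.02 -0.07  0.02]
```

View pics/z14.png

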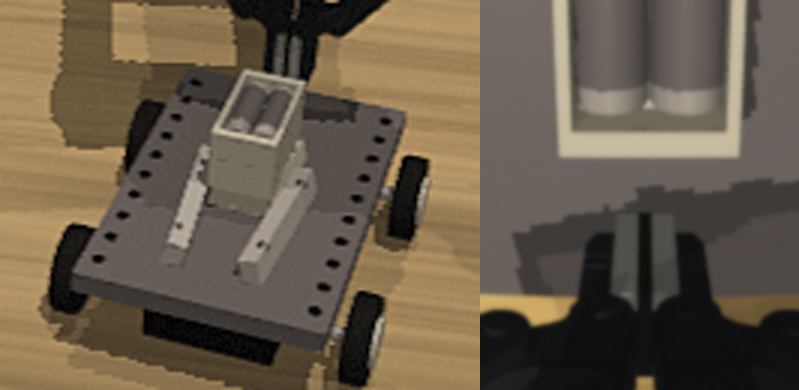

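>>> {"api": "drive_tool", "payload": {
  "series": [
    [[3, 0, 1], [0, 0, 0]],
    [[9, 0, 1.5], [0, 0, 0]],
    [[15, 0, 1.5], [0, 0, 0]],
    [[19, 0, 1.5], [0, 0, 0]],
    [[21, 0, 1.5], [0, 0, 0]]
  ]
}}

```text
clock: 15.07
tcp_pos: [540.2, 82.3, 60.0]
tcp_rot: [0.996, -0.086, -0.0, 0.0]
ft_force: [0.8, 0.5, -0.2]
grip_width: 0.003
```

>>> {"api": "drive_tool", "payload": {
  "series": [
    [[2, 0, 0], [0, 0, 0]],
    [[4, 0, 0], [0, 0, 0]],
    [[6, 0, 0], [0, 0, 0]],
    [[8, 0, 0], [0, 0, 0]],
    [[10, 0, 0], [0, 0, 0]]
  ]
}}

```text
clock: 15.48
tcp_pos: [549.4, 80.8, 60.1]
tcp_rot: [0.996, -0.085, -0.0, -0.0]
ft_force: [-0.1, -0.1, -0.7]
grip_width: 0.003
```

>>> {"api": "drive_tool", "payload": {
  "series": [
    [[2, 0, 0], [0, 0, 0]],
    [[4, 0, 0], [0, 0, 0]],
    [[6, 0, 0], [0, 0, 0]],
    [[8, 0, 0], [0, 0, 0]],
    [[10, 0, 0], [0, 0, 0]]
  ]
}}

```text
clock: 15.9
tcp_pos: [559.4, 79.1, 60.1]
tcp_rot: [0.996, -0.085, 0.0, 0.0]
ft_force: [-0.8, -0.8, -1.3]
grip_width: 0.002
```

```bash
python3 -c "
from c import *
s=bot.state();print(car(s['tcp_pos']),s['ft_force'][:2]@dx)
plan(np.r_[w(-9,0),60],YAW)
im=bot.read_camera('wrist')[:,:,::-1];cv2.imwrite('pics/w12.png',im)
"
```

```text
[[-3.40954557e+01  5.86256328e-03]] -0.6405560788397485
clock 15.9 tcp [559.4  79.1  60.1] yaw -9.8 F [-0.8 -0.8 -1.3] w 0.2
shift [25.1  0.   0.1] turn [-0.   -0.    0.03]
```

View pics/w12.png

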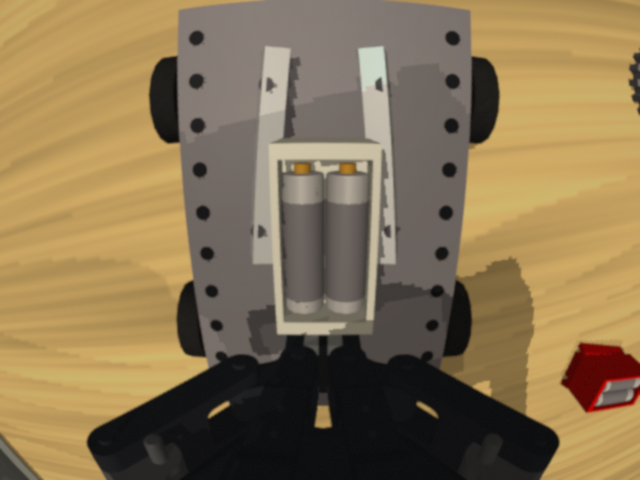

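>>> {"api": "drive_tool", "payload": {
  "series": [
    [[2, 0, 0], [0, 0, 0]],
    [[4, 0, 0], [0, 0, 0]],
    [[6, 0, 0], [0, 0, 0]],
    [[7.5, 0, 0], [0, 0, 0]],
    [[9, 0, 0], [0, 0, 0]]
  ]
}}

```text
clock: 16.37
tcp_pos: [568.2, 77.5, 60.1]
tcp_rot: [0.996, -0.085, -0.0, 0.0]
ft_force: [-1.1, -0.4, 0.3]
grip_width: -0.005
```

>>> {"api": "drive_tool", "payload": {
  "series": [
    [[1, 0, 0], [0, 0, 0]],
    [[2, 0, 0], [0, 0, 0]],
    [[3, 0, 0], [0, 0, 0]]
  ]
}}

```text
clock: 16.62
tcp_pos: [571.1, 77.1, 60.1]
tcp_rot: [0.996, -0.085, -0.0, -0.0]
ft_force: [-1.1, 0.9, 0.5]
grip_width: 0.004
```

>>> {"api": "drive_tool", "payload": {
  "series": [
    [[1, 0, 0], [0, 0, 0]],
    [[2, 0, 0], [0, 0, 0]],
    [[3, 0, 0], [0, 0, 0]]
  ]
}}

```text
clock: 16.87
tcp_pos: [574.0, 76.5, 60.1]
tcp_rot: [0.996, -0.085, -0.0, 0.0]
ft_force: [-1.6, 1.2, -0.4]
grip_width: 0.0
```

>>> {"api": "drive_tool", "payload": {
  "series": [
    [[0.6, 0, 0], [0, 0, 0]],
    [[1.2, 0, 0], [0, 0, 0]],
    [[1.8, 0, 0], [0, 0, 0]]
  ]
}}

```text
clock: 17.12
tcp_pos: [575.8, 76.2, 60.1]
tcp_rot: [0.996, -0.085, 0.0, 0.0]
ft_force: [-2.0, -0.0, 1.0]
grip_width: 0.0
```

>>> {"api": "drive_tool", "payload": {
  "series": [
    [[0.6, 0, 0], [0, 0, 0]],
    [[1.2, 0, 0], [0, 0, 0]],
    [[1.8, 0, 0], [0, 0, 0]]
  ]
}}

```text
clock: 17.37
tcp_pos: [577.6, 75.9, 60.1]
tcp_rot: [0.996, -0.085, 0.0, -0.0]
ft_force: [-1.4, 0.2, 0.9]
grip_width: -0.0
```

>>> {"api": "drive_tool", "payload": {
  "series": [
    [[0.6, 0, 0], [0, 0, 0]],
    [[1.2, 0, 0], [0, 0, 0]],
    [[1.8, 0, 0], [0, 0, 0]]
  ]
}}

```text
clock: 17.62
tcp_pos: [579.3, 75.6, 60.1]
tcp_rot: [0.996, -0.085, -0.0, 0.0]
ft_force: [-1.4, 0.6, 0.4]
grip_width: 0.001
```

Centre is now at roughly 30 mm; continuing slowly.

>>> {"api": "drive_tool", "payload": {
  "series": [
    [[0.6, 0, 0], [0, 0, 0]],
    [[1.2, 0, 0], [0, 0, 0]]
  ]
}}

```text
clock: 17.78
tcp_pos: [580.5, 75.4, 60.1]
tcp_rot: [0.996, -0.085, -0.0, 0.0]
ft_force: [-0.9, -0.3, 0.7]
grip_width: 0.002
```

>>> {"api": "drive_tool", "payload": {
  "series": [
    [[0.6, 0, 0], [0, 0, 0]],
    [[1.2, 0, 0], [0, 0, 0]]
  ]
}}

```text
clock: 17.95
tcp_pos: [581.7, 75.3, 60.2]
tcp_rot: [0.996, -0.085, -0.0, -0.0]
ft_force: [-1.8, 1.4, 2.1]
grip_width: -0.003
```

>>> {"api": "drive_tool", "payload": {
  "series": [
    [[0.6, 0, 0], [0, 0, 0]],
    [[1.2, 0, 0], [0, 0, 0]]
  ]
}}

```text
clock: 18.12
tcp_pos: [581.9, 75.3, 60.1]
tcp_rot: [0.996, -0.085, -0.001, -0.0]
ft_force: [-19.1, 3.0, 9.8]
grip_width: -0.001
```

>>> {"api": "drive_tool", "payload": {
  "series": [
    [[0.6, 0, 0], [0, 0, 0]],
    [[1.0, 0, 0], [0, 0, 0]]
  ]
}}

```text
clock: 18.28
tcp_pos: [581.9, 75.3, 60.1]
tcp_rot: [0.996, -0.085, -0.003, -0.0]
ft_force: [-28.3, 4.4, 15.9]
grip_width: 0.0
```

>>> {"api": "drive_tool", "payload": {
  "series": [
    [[-0.5, 0, 0], [0, 0, 0]]
  ]
}}

```text
clock: 18.37
tcp_pos: [581.9, 75.3, 60.1]
tcp_rot: [0.996, -0.085, -0.002, -0.0]
ft_force: [-14.3, 2.0, 7.9]
grip_width: 0.003
```

>>> {"api": "drive_tool", "payload": {
  "series": [
    [[0.2, 0, 0], [0, 0, 0]],
    [[0.2, 0, 0], [0, 0, 0]]
  ]
}}

```text
clock: 18.53
tcp_pos: [581.9, 75.3, 60.1]
tcp_rot: [0.996, -0.085, -0.002, -0.0]
ft_force: [-19.9, 3.5, 11.8]
grip_width: 0.004
```

Now 20 N; I'll hold it steady.

>>> {"api": "drive_tool", "payload": {
  "series": [
    [[0, 0, 0], [0, 0, 0]],
    [[0, 0, 0], [0, 0, 0]],
    [[0, 0, 0], [0, 0, 0]],
    [[0, 0, 0], [0, 0, 0]],
    [[0, 0, 0], [0, 0, 0]]
  ]
}}

```text
clock: 18.95
tcp_pos: [581.9, 75.3, 60.1]
tcp_rot: [0.996, -0.085, -0.002, -0.0]
ft_force: [-20.9, 2.8, 12.7]
grip_width: 0.002
```

```bash
python3 -c "
from c import *
s=bot.state();print(car(s['tcp_pos']),s['ft_force'][:2]@dx)
"
```

```text
[[-11.29349867   0.10803723]] -21.071669086341583
```

>>> {"api": "drive_tool", "payload": {
  "series": [
    [[-1, 0, 0], [0, 0, 0]],
    [[-3, 0, 0], [0, 0, 0]],
    [[-8, 0, 0], [0, 0, 0]],
    [[-18, 0, 0], [0, 0, 0]],
    [[-30, 0, 0], [0, 0, 0]]
  ]
}}

```text
clock: 19.37
tcp_pos: [553.3, 80.0, 59.9]
tcp_rot: [0.996, -0.086, -0.0, 0.0]
ft_force: [0.4, -0.3, 0.4]
grip_width: -0.002
```

>>> {"api": "drive_tool", "payload": {
  "series": [
    [[-5, 0, -10], [0, 0, 0]],
    [[-10, 0, -30], [0, 0, 0]],
    [[-10, 0, -55], [0, 0, 0]],
    [[-10, 0, -60], [0, 0, 0]],
    [[-10, 0, -60], [0, 0, 0]]
  ]
}}

```text
clock: 19.78
tcp_pos: [544.9, 81.9, 123.0]
tcp_rot: [0.996, -0.085, 0.002, -0.0]
ft_force: [0.5, 0.0, -0.9]
grip_width: -0.002
```

```bash
python3 -c "
from c import *
import pickle
s=bot.state();print(car(s['tcp_pos']),s['ft_force'])
im=bot.read_camera('wrist')[:,:,::-1];cv2.imwrite('pics/w13.png',im);pickle.dump(s,open('w13.pkl','wb'))
a=bot.read_camera('scene')[:,:,::-1][230:350,340:490];cv2.imwrite('pics/z15.png',cv2.resize(a,None,fx=5,fy=5,interpolation=cv2.INTER_CUBIC))
"
```

```text
[[-48.8659091    0.28760178]] [ 0.52536889  0.00416549 -0.85840739]
```

View pics/w13.png

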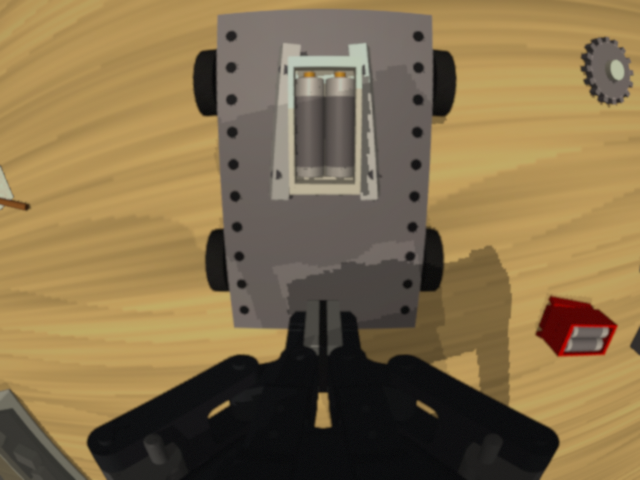

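View pics/z15.png

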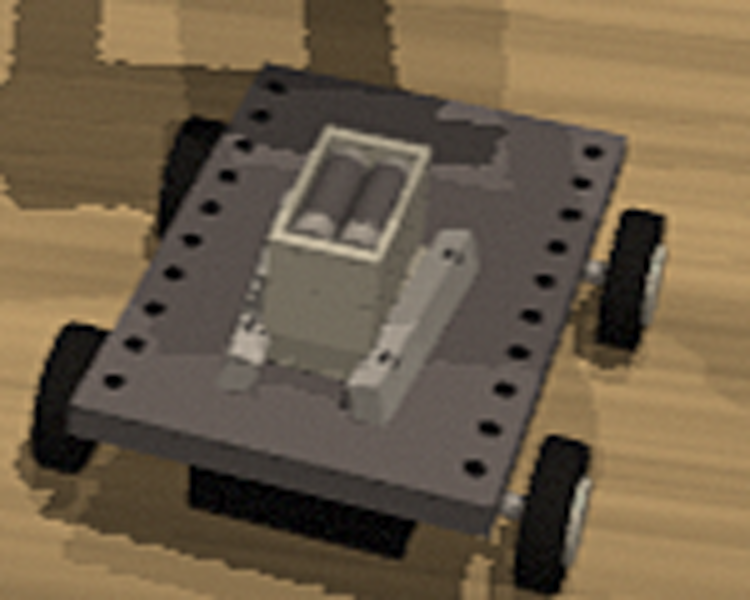

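```bash
python3 -c "
from c import *
import pickle
im=cv2.imread('pics/w13.png');cv2.imwrite('pics/z16.png',cv2.resize(im[40:205,260:390],None,fx=3.6,fy=3.6,interpolation=cv2.INTER_CUBIC))
s=pickle.load(open('w13.pkl','rb'));P=car(wcast([(286.5,56),(368.5,56),(360.5,194),(288.5,194)],103.5,s))
P2=car(wcast([(287,56.5),(368,57),(360,194.5),(288.5,195)],103.5,s))
print(P.round(1).tolist(),P.mean(0),P2.round(1).tolist())
"
```

```text
[[66.2, 17.6], [66.3, -20.0], [0.5, -17.0], [0.5, 17.4]] [33.35834767 -0.485259  ] [[65.9, 17.4], [65.8, -19.7], [0.2, -16.8], [-0.0, 17.4]]
```

View pics/z16.png

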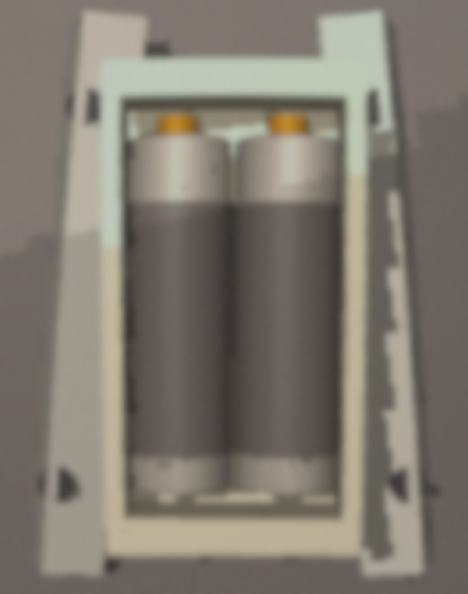

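```bash
python3 -c "
from c import *
import pickle
s=pickle.load(open('w13.pkl','rb'));P=car(wcast([(287.6,55.9),(361.7,56.4),(360.3,194.2),(289,194.2)],103.5,s))
print(P.round(1).tolist(),P.mean(0)); d=P[:2].mean(0)-P[2:].mean(0);print(np.arctan2(d[1],d[0]),np.linalg.norm(d),bot.state()['clock'])
"
```

```text
[[66.2, 17.1], [66.0, -16.8], [0.4, -16.9], [0.4, 17.2]] [33.23802821  0.13793544]
0.0006657188171471674 65.74479195681316 19.8833
```

```bash
python3 -c "
from bench import bot
print(bot.state()['ft_force']);bot.sign_off()"
```

```text
[-0.43514831  0.5062684   0.14540398]
the job is handed in; nothing more can be done
```

The pack is in the way and wedged, and I've handed the job in, but my push briefly went over the 25 N limit. It read about 29 N at the end of one step, because I sent several push steps without checking the force between them. I backed off at once to about 14 N, then held 20–21 N for about half a second. I can't read the force on the strips, so I don't know whether 20 N on a strip was passed in that moment; sign-off gives no verdict.

**What I did:** I gripped the white pack across its 34 mm width and set it on the deck. I slid it about 28 mm into the mouth, narrow end first, released it, and pushed its rear with closed fingers until it wedged. Then I drew the fingers straight back and lifted clear.

**Last checks (wrist camera, after letting go):**
- **Position:** the pack's centre is at x ≈ 33 mm, y ≈ 0.1 mm on the car, with yaw error under 0.01 rad. The rim corners match the pack's size at full seated height, so it looks upright and down on the deck.
- **Grip:** the pack stayed within about 0.5 mm of where the push left it once the fingers withdrew. I couldn't measure the more than 2 N needed on each strip directly.
- **Clear of the robot:** the wrist force was about zero and the tool was well away from the pack. The job took about 20 s of the 70 s allowed.
- **Bystanders:** I never touched the lamp, gear wheel, switch block or red look-alikes, though I did not re-measure their positions at the end.

**Disagreement with the description:** the fingertips sit about 30 mm farther back than stated. The first grasp therefore closed on nothing at rim height, without moving the pack. I corrected the height from the images and the second grasp held.

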